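Clip specimen cassettes into the indexing stage

ROBOT

A 6-joint arm with a two-finger parallel gripper is mounted at the origin on a cart in front of the work surface, level with it; the furniture and walls round the work are solid. World frame = base frame: x ahead of the robot, y to its left, z up, the work surface at z = 0. Lengths are in m, angles in degrees, forces in N, time in s.
With the tool pointing down it reaches from about 0.25 to 0.725 m from the base axis. Payload 9.7 kg.
Tool frame: the origin (TCP) lies at the very end of the fingers, on their centre line; the grasp point (between the pads) lies 19 mm behind it; z points along the fingers, y is the direction in which the jaws open and shut (so a half turn about z gives the same grasp; the last joint's range is limited). The gripper opens to 85 mm and grips with 20 to 120 N. Pads are 22 mm wide; open, the fingers measure 114 mm over their backs; the gripper's body (76 mm by 85 mm) begins 54 mm behind the grasp point. The pads swing forward as they close: fully open they stand 13 mm farther back than shut.
Start: joints at [71.734, 4.979, 10.078, 95.1, 0, 90], TCP at [0.172, 0.522, 0.231] pointing down, gripper open.
Joint ranges: [-179.16, 179.16], [-48.56, 103.87], [-65.8, 70.77], [-126.05, 130.52], [-82.76, 87.17], [-180, 180]. Speed limits (degrees/s): [127.2, 127.2, 147.25, 180, 180, 180].

INTERFACE

Orientations are given as [roll, pitch, yaw] about the fixed x, y, z axes, in that order (R = Rz(yaw) Ry(pitch) Rx(roll)).
In Python, from workcell import bot gives the robot as it stands.
- The arm moves only by the shell command python3 -m pendant 'ROWS' [FORCE]. ROWS is JSON, a list that holds one entry, the list of rows, each a list of 7 numbers: the shift along the tool's x, y, z in cm, then the turn, a rotation vector about the tool's x, y, z in rad, then the opening in per cent of the stroke, from 0 (shut) to 100 (fully open). In form: [[[dx, dy, dz, ax, ay, az, gripper], ...]]. A call has 1 to 5 rows; each row shifts and turns the pose as measured when the row begins, along the tool's axes as they then stand; what a row does not reach is not made up. A row lasts 1/12 s, in which the tool goes at most 41.7 mm and 7.16 degrees, less where a joint would pass 70% of its speed; a pose out of reach is approached as far as the arm can. A call with a gripper value outside its range is refused whole. The fingers move at their own pace and stop on an object; FORCE is the grip in N (left out, the last holds). Time passes only in rows, so rows that do not move let the fingers close. It gives the time, the measured TCP pose, the force and the opening at its end, in the units of the state.
- bot.get_obs(): the state, without advancing time (a new reading comes with each control period).
- bot.camera(name): name is "scene" or "top" or "wrist"; returns the picture (400x640x3 uint8, red, green, blue); there is no depth.
- bot.get_calibration(name): a dict with "intrinsics" (3x3 intrinsics, pixels), "D" ([k1, k2, p1, p2, k3] as OpenCV has them; the pictures are not rectified), "pose" (4x4, takes a point from camera to world coordinates); the wrist camera has in their place "T_tool_cam" (4x4, takes a point from camera to tool coordinates, whose origin is the TCP and whose axes are the flange's). Camera axes: x right, y down, z forward; pixel columns grow to the right and rows downward; lengths in m; the calibration is good to about 2 mm. A picture is of the moment at which its call begins: read the wrist's pose just before it. get_calibration takes no time and is no camera call.
- bot.job_done(): hands the job in, once; it reports no verdict.
Trained networks look in the newest picture that a camera, given by its name, has taken for a name from the list of things; names that differ only in an ending like _2 or _b are one class to them, and where a whole thing is asked for, a point or a joint stands for the part that bears it (a point fixed in the world has none). Each returns a list of dicts, best first, with "confidence" (0 to 1); they miss things now and then, are a little off and sometimes report something else, mostly with a low value. They report only what shows in the picture. A call takes as long as a camera call.
- bot.masks_of(camera, thing): "pixels" (400x640 bool, what is visible of it) and "extent" ([left, top, right, bottom] in pixels, round what is visible of it).
- bot.mark_of(camera, thing): "uv" ([column, row] in pixels: a listed point, or the origin of a listed thing).
The state is a dict: "time": time; "q": joint angles; "qd": joint speeds; "joint_efforts": joint torques, N m; "ee_pos": TCP position; "tcp_rot": TCP orientation; "wrist_force": force on the tool from outside, world axes, zero at the start; "torque": the same for the moment, N m; "opening": finger opening in m.
Only numpy, scipy, OpenCV 4.12 (cv2) and the standard library are available. Lean on these libraries where they do the work, as an engineer would, in place of code of your own. Each camera call takes 0.05 s, during which the arm holds its last target. There are 200 camera calls.

TASK

Load the specimen stage for imaging: turn the wheel by its bar handle until an empty bay clicks in at the open loading side, then take each grey cassette from the tray and press it down into an empty bay there until both its tabs have snapped under the ledges and it sits fully home, indexing the wheel on to the next empty bay each time. Finish with every cassette carried round under the clear dust cover and an empty bay clicked in at the loading side. Do not knock over the jar, the dropper bottle or the weight.

Things in the scene. Friction and masses are not known exactly. Their poses are not given: they have to be found in the camera images.
- cassette_1: grey specimen cassette: upright block 42 (its x) x 24 (its y) x 32 mm high, amber disc on top, about 60 g; origin at the centre of its underside. At each 42 mm end a white sprung tab nose, 14 mm wide, 9 mm above the underside, stands out to 26.5 mm from the centre and yields inward 5.5 mm at 1 to 3 N. Same either way round. Grip the top of the 24 mm faces. Starts in the tray; 3 or 4 are present
- cassette_2: grey specimen cassette: upright block 42 (its x) x 24 (its y) x 32 mm high, amber disc on top, about 60 g; origin at the centre of its underside. At each 42 mm end a white sprung tab nose, 14 mm wide, 9 mm above the underside, stands out to 26.5 mm from the centre and yields inward 5.5 mm at 1 to 3 N. Same either way round. Grip the top of the 24 mm faces. Starts in the tray; 3 or 4 are present
- cassette_3: grey specimen cassette: upright block 42 (its x) x 24 (its y) x 32 mm high, amber disc on top, about 60 g; origin at the centre of its underside. At each 42 mm end a white sprung tab nose, 14 mm wide, 9 mm above the underside, stands out to 26.5 mm from the centre and yields inward 5.5 mm at 1 to 3 N. Same either way round. Grip the top of the 24 mm faces. Starts in the tray; 3 or 4 are present
- cassette_4: grey specimen cassette: upright block 42 (its x) x 24 (its y) x 32 mm high, amber disc on top, about 60 g; origin at the centre of its underside. At each 42 mm end a white sprung tab nose, 14 mm wide, 9 mm above the underside, stands out to 26.5 mm from the centre and yields inward 5.5 mm at 1 to 3 N. Same either way round. Grip the top of the 24 mm faces. Starts in the tray; 3 or 4 are present
- stage_base: indexing stage, fixed: aluminium plate 290 x 290 mm, top at 12 mm; origin under its centre, on the wheel's upright axis; -x is the open loading side, black pointer at the middle of that edge. A clear cover plate, 62 to 66 mm above the table and 285 mm wide, on four posts covers all from x = -40 mm to the far edge; the 24 mm hub and handle rise through a 50 mm hole in it
- wheel (a joint): turn of the grey five-bay wheel (radius 121 mm, deck 22 mm above the table), rad, counter-clockwise from above positive, free both ways (stops only at +-12). A sprung roller drops into a notch every 1.2566 rad (0, +-1.2566, ..): it pulls in from within 0.07 rad and takes about 0.06 N m to enter or leave; between notches the wheel stays where left. Starts between two notches
- handle (a point): centre of the top face of the wheel's black bar handle, on the axis, 108 mm above the table: bar 60 mm long (the point's x) x 14 mm thick (its y) x 24 mm high (84 to 108 mm). It turns with the wheel; grip it across the thickness from above to turn the wheel
- window (a point): the loading place, fixed to the base: point at deck level (22 mm), 85 mm from the axis toward the open side. At each notch a bay is centred here with its length along the point's x (radial)
- tray: shallow wooden tray 200 x 270 mm, walls 20 mm high, 6 mm thick, inner floor 6 mm above the table, fixed; origin under its centre. Holds the cassettes and, among them, an eraser 22 x 46 x 12 mm and a thread spool 29 mm round x 40 mm, which are not part of the job
- varnish_jar: brown jar with a black cap, 54 mm round x 64 mm, a bystander; origin under its centre, z up
- dropper_bottle: small brown dropper bottle, 32 mm round x 94 mm, a bystander; origin under its centre, z up
- weight_2: covered steel weight with a knob, 30 x 50 x 47 mm, a bystander; origin under its centre, z up
- bay0 (a point): centre of bay 0's floor (deck level), 85 mm from the axis, turns with the wheel; at the window when wheel = 0 or a whole turn (6.2832) off. Empty at the start. Takes one cassette, length along the radius: side rails 8 mm high, 1.2 mm play; end lead-ins 25 mm high slope down to ledges 45 mm apart, underside 12.7 mm up. Pressed home with 8 to 20 N, the cassette rests on the floor
- bay1 (a point): centre of bay 1's floor (deck level), 85 mm from the axis, turns with the wheel; at the window when wheel = -1 x 1.2566 or a whole turn (6.2832) off. Empty at the start. Takes one cassette, length along the radius: side rails 8 mm high, 1.2 mm play; end lead-ins 25 mm high slope down to ledges 45 mm apart, underside 12.7 mm up. Pressed home with 8 to 20 N, the cassette rests on the floor
- bay2 (a point): centre of bay 2's floor (deck level), 85 mm from the axis, turns with the wheel; at the window when wheel = -2 x 1.2566 or a whole turn (6.2832) off. Empty at the start. Takes one cassette, length along the radius: side rails 8 mm high, 1.2 mm play; end lead-ins 25 mm high slope down to ledges 45 mm apart, underside 12.7 mm up. Pressed home with 8 to 20 N, the cassette rests on the floor
- bay3 (a point): centre of bay 3's floor (deck level), 85 mm from the axis, turns with the wheel; at the window when wheel = -3 x 1.2566 or a whole turn (6.2832) off. Empty at the start. Takes one cassette, length along the radius: side rails 8 mm high, 1.2 mm play; end lead-ins 25 mm high slope down to ledges 45 mm apart, underside 12.7 mm up. Pressed home with 8 to 20 N, the cassette rests on the floor
- bay4 (a point): centre of bay 4's floor (deck level), 85 mm from the axis, turns with the wheel; at the window when wheel = -4 x 1.2566 or a whole turn (6.2832) off. Empty at the start. Takes one cassette, length along the radius: side rails 8 mm high, 1.2 mm play; end lead-ins 25 mm high slope down to ledges 45 mm apart, underside 12.7 mm up. Pressed home with 8 to 20 N, the cassette rests on the floor

How it is judged (in metres and radians):
On the way, in this order (a step that is already met when the one before it is completed fails the run):
1. a bay is clicked in at the loading window (horizontal distance between any of bay0, bay1, bay2, bay3, bay4 and window below 0.004 m and velocity of joint wheel between -0.05 and 0.05 rad/s), for 0.2 s.
2. a first cassette is snapped fully home in a bay (((((horizontal distance between cassette_1 and bay0 below 0.004 m and z of cassette_1 in the frame of bay0 below 0.002 m) or (horizontal distance between cassette_1 and bay1 below 0.004 m and z of cassette_1 in the frame of bay1 below 0.002 m) or (horizontal distance between cassette_1 and bay2 below 0.004 m and z of cassette_1 in the frame of bay2 below 0.002 m) or (horizontal distance between cassette_1 and bay3 below 0.004 m and z of cassette_1 in the frame of bay3 below 0.002 m) or (horizontal distance between cassette_1 and bay4 below 0.004 m and z of cassette_1 in the frame of bay4 below 0.002 m)) and angle between cassette_1's own z axis and vertical below 0.06 rad) or (((horizontal distance between cassette_2 and bay0 below 0.004 m and z of cassette_2 in the frame of bay0 below 0.002 m) or (horizontal distance between cassette_2 and bay1 below 0.004 m and z of cassette_2 in the frame of bay1 below 0.002 m) or (horizontal distance between cassette_2 and bay2 below 0.004 m and z of cassette_2 in the frame of bay2 below 0.002 m) or (horizontal distance between cassette_2 and bay3 below 0.004 m and z of cassette_2 in the frame of bay3 below 0.002 m) or (horizontal distance between cassette_2 and bay4 below 0.004 m and z of cassette_2 in the frame of bay4 below 0.002 m)) and angle between cassette_2's own z axis and vertical below 0.06 rad) or (((horizontal distance between cassette_3 and bay0 below 0.004 m and z of cassette_3 in the frame of bay0 below 0.002 m) or (horizontal distance between cassette_3 and bay1 below 0.004 m and z of cassette_3 in the frame of bay1 below 0.002 m) or (horizontal distance between cassette_3 and bay2 below 0.004 m and z of cassette_3 in the frame of bay2 below 0.002 m) or (horizontal distance between cassette_3 and bay3 below 0.004 m and z of cassette_3 in the frame of bay3 below 0.002 m) or (horizontal distance between cassette_3 and bay4 below 0.004 m and z of cassette_3 in the frame of bay4 below 0.002 m)) and angle between cassette_3's own z axis and vertical below 0.06 rad) or (((horizontal distance between cassette_4 and bay0 below 0.004 m and z of cassette_4 in the frame of bay0 below 0.002 m) or (horizontal distance between cassette_4 and bay1 below 0.004 m and z of cassette_4 in the frame of bay1 below 0.002 m) or (horizontal distance between cassette_4 and bay2 below 0.004 m and z of cassette_4 in the frame of bay2 below 0.002 m) or (horizontal distance between cassette_4 and bay3 below 0.004 m and z of cassette_4 in the frame of bay3 below 0.002 m) or (horizontal distance between cassette_4 and bay4 below 0.004 m and z of cassette_4 in the frame of bay4 below 0.002 m)) and angle between cassette_4's own z axis and vertical below 0.06 rad))), for 0.2 s.
3. every cassette is snapped fully home in a bay (((horizontal distance between cassette_1 and bay0 below 0.004 m and z of cassette_1 in the frame of bay0 below 0.002 m) or (horizontal distance between cassette_1 and bay1 below 0.004 m and z of cassette_1 in the frame of bay1 below 0.002 m) or (horizontal distance between cassette_1 and bay2 below 0.004 m and z of cassette_1 in the frame of bay2 below 0.002 m) or (horizontal distance between cassette_1 and bay3 below 0.004 m and z of cassette_1 in the frame of bay3 below 0.002 m) or (horizontal distance between cassette_1 and bay4 below 0.004 m and z of cassette_1 in the frame of bay4 below 0.002 m)) and angle between each of cassette_1, cassette_2, cassette_3, cassette_4's own z axis and vertical below 0.06 rad and ((horizontal distance between cassette_2 and bay0 below 0.004 m and z of cassette_2 in the frame of bay0 below 0.002 m) or (horizontal distance between cassette_2 and bay1 below 0.004 m and z of cassette_2 in the frame of bay1 below 0.002 m) or (horizontal distance between cassette_2 and bay2 below 0.004 m and z of cassette_2 in the frame of bay2 below 0.002 m) or (horizontal distance between cassette_2 and bay3 below 0.004 m and z of cassette_2 in the frame of bay3 below 0.002 m) or (horizontal distance between cassette_2 and bay4 below 0.004 m and z of cassette_2 in the frame of bay4 below 0.002 m)) and ((horizontal distance between cassette_3 and bay0 below 0.004 m and z of cassette_3 in the frame of bay0 below 0.002 m) or (horizontal distance between cassette_3 and bay1 below 0.004 m and z of cassette_3 in the frame of bay1 below 0.002 m) or (horizontal distance between cassette_3 and bay2 below 0.004 m and z of cassette_3 in the frame of bay2 below 0.002 m) or (horizontal distance between cassette_3 and bay3 below 0.004 m and z of cassette_3 in the frame of bay3 below 0.002 m) or (horizontal distance between cassette_3 and bay4 below 0.004 m and z of cassette_3 in the frame of bay4 below 0.002 m)) and ((horizontal distance between cassette_4 and bay0 below 0.004 m and z of cassette_4 in the frame of bay0 below 0.002 m) or (horizontal distance between cassette_4 and bay1 below 0.004 m and z of cassette_4 in the frame of bay1 below 0.002 m) or (horizontal distance between cassette_4 and bay2 below 0.004 m and z of cassette_4 in the frame of bay2 below 0.002 m) or (horizontal distance between cassette_4 and bay3 below 0.004 m and z of cassette_4 in the frame of bay3 below 0.002 m) or (horizontal distance between cassette_4 and bay4 below 0.004 m and z of cassette_4 in the frame of bay4 below 0.002 m))), for 0.2 s.
At the end, for the whole second after the job is handed in: every cassette present sits in a bay of the wheel (within 4 mm of its centre, underside less than 2 mm above the bay floor, upright within 0.06 rad), none of them at the loading window (more than 60 mm away), and an empty bay stands within 4 mm of the window with the wheel at rest (all of step 1 and all of step 3 and horizontal distance between each of cassette_1, cassette_2, cassette_3, cassette_4 and window above 0.06 m); the robot touches nothing.
It fails at once if the varnish jar is knocked over (angle between varnish_jar's own z axis and vertical above 0.6 rad).
It fails at once if the dropper bottle is knocked over (angle between dropper_bottle's own z axis and vertical above 0.6 rad).
It fails at once if the weight is knocked over (angle between weight_2's own z axis and vertical above 0.6 rad).
Of cassette_1, cassette_2, cassette_3, cassette_4 only 3 to 4 are there at a start; the rules pass over those that are not, and their reading is None.
At some moment in a run one of cassette_1, cassette_2, cassette_3, cassette_4 may be knocked a few centimetres aside while the robot is not near it.
It also fails if it takes over 210 s, if anything falls off the work surface, if the arm or the gripper's body presses on something with over 40 N, if the wrist force passes 120 N, or if a joint passes its speed limit or range.

## Working session

There is one attempt and no reset: what is moved stays moved. The work goes in short steps, Python scripts to look and compute and a shell command to move; the robot and the scene stay as the last step left them, time stands still between calls to the robot, and variables do not carry over. Pictures are saved under pics/ and viewed, about 12 in all and at most 16, crops included, and the job is handed in when it is done.

```bash
ls; mkdir -p pics; python3 - <<'E'
from workcell import bot
import cv2,numpy as np
o=bot.get_obs();print({k:np.round(v,3).tolist() for k,v in o.items()})
for c in("top","scene"):
    im=bot.camera(c);cv2.imwrite(f"pics/{c}0.png",im[:,:,::-1])
    k=bot.get_calibration(c);print(c,np.round(k["intrinsics"],1).tolist(),k["D"],np.round(k["pose"],3).tolist())
print(bot.get_calibration("wrist"))
E
```

```text
pics
{'time': 0.0, 'q': [71.734, 5.012, 10.038, 95.101, -0.001, 89.998], 'qd': [0.008, 0.022, -0.011, -0.041, 0.0, 0.026], 'joint_efforts': [-0.001, -52.039, 46.481, 0.016, -0.0, -0.0], 'ee_pos': [0.172, 0.522, 0.231], 'tcp_rot': [-179.925, 0.001, 161.736], 'wrist_force': [-0.104, -0.058, 0.108], 'torque': [0.002, -0.002, -0.018], 'opening': 0.085}
top [[370.9, 0.0, 317.7], [0.0, 370.9, 196.6], [0.0, 0.0, 1.0]] [0.02721111 0.         0.         0.         0.        ] [[-0.029, -0.981, 0.189, 0.322], [-0.999, 0.035, 0.027, -0.074], [-0.033, -0.189, -0.982, 1.27], [0.0, 0.0, 0.0, 1.0]]
scene [[431.5, 0.0, 328.0], [0.0, 431.5, 202.6], [0.0, 0.0, 1.0]] [-0.05108748  0.          0.          0.          0.        ] [[-0.907, -0.267, 0.326, 0.109], [-0.421, 0.569, -0.707, 0.909], [0.003, -0.778, -0.628, 0.948], [0.0, 0.0, 0.0, 1.0]]
{'intrinsics': array([[305.98635215,   0.        , 321.41922215],
       [  0.        , 305.98635215, 200.44008438],
       [  0.        ,   0.        ,   1.        ]]), 'D': array([-0.0477229,  0.       ,  0.       ,  0.       ,  0.       ]), 'T_tool_cam': array([[ 4.16059930e-04, -9.56177328e-01, -2.92787882e-01,
         7.40634300e-02],
       [ 9.99999907e-01,  3.64897290e-04,  2.29358453e-04,
         1.16177856e-03],
       [-1.12469848e-04, -2.92787950e-01,  9.56177391e-01,
        -1.42323409e-01],
       [ 0.00000000e+00,  0.00000000e+00,  0.00000000e+00,
         1.00000000e+00]])}
```

View pics/top0.png

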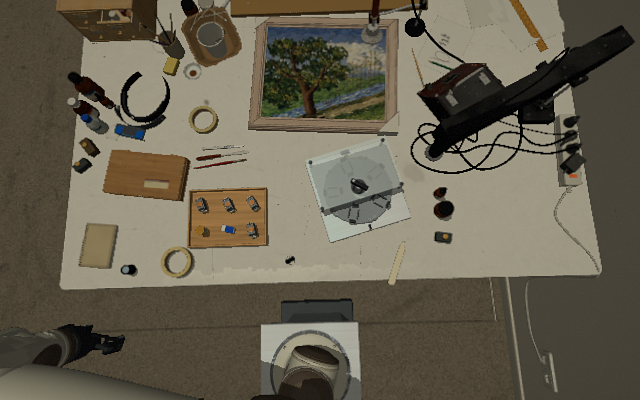

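View pics/scene0.png

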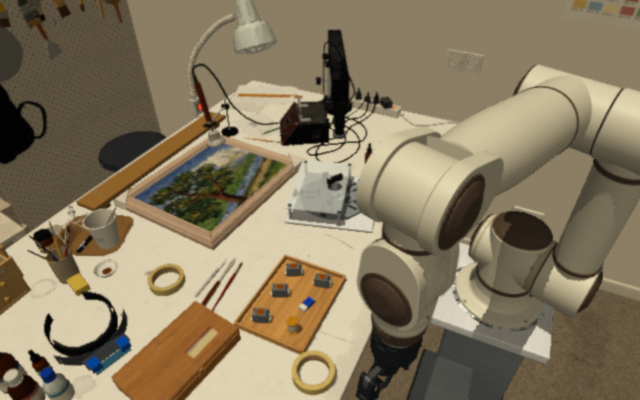

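The top view shows the tray with four cassettes at about (201,204), (229,204), (253,202) and (252,229). The eraser is at (229,229) and the spool at (202,231). The stage is at (358,191) with its open side facing the robot. The jar, dropper and weight are at x≈443.

```bash
cat > h.py <<'E'
from workcell import bot
import cv2,numpy as np
from scipy.spatial.transform import Rotation as R
def cam(name,obs=None):
    k=bot.get_calibration(name)
    if name=="wrist":
        o=obs or bot.get_obs();T=np.eye(4);T[:3,:3]=R.from_euler('xyz',o["tcp_rot"],degrees=True).as_matrix();T[:3,3]=o["ee_pos"]
        return k["intrinsics"],k["D"],T@k["T_tool_cam"]
    return k["intrinsics"],k["D"],k["pose"]
def toworld(uv,z,c):
    K,D,P=c
    n=cv2.undistortPoints(np.array(uv,float).reshape(-1,1,2),K,D).reshape(-1,2)
    d=np.c_[n,np.ones(len(n))]@P[:3,:3].T
    return P[:3,3]+d*((z-P[2,3])/d[:,2])[:,None]
def topix(p,c):
    K,D,P=c;Q=np.linalg.inv(P)
    return cv2.projectPoints(np.array(p,float).reshape(-1,3),cv2.Rodrigues(Q[:3,:3])[0],Q[:3,3],K,D)[0].reshape(-1,2)
def shot(name,f=None):
    o=bot.get_obs();im=bot.camera(name)
    if f: cv2.imwrite("pics/"+f,im[:,:,::-1])
    return im,cam(name,o)
def go(p,yaw,gate=180):
    """shift (cm) in tool axes and turn (rad, about tool z) to reach tool-down pose p with yaw (deg, mod gate)"""
    o=bot.get_obs();Rt=R.from_euler('xyz',o["tcp_rot"],degrees=True)
    d=Rt.inv().apply(np.array(p)-o["ee_pos"])*100
    dy=(yaw-o["tcp_rot"][2]+gate/2)%gate-gate/2
    tilt=(Rt.inv()*R.from_euler('xyz',[180,0,o["tcp_rot"][2]],degrees=True)).as_rotvec()
    return "shift cm",np.round(d,2),"rows>=%.1f"%(np.linalg.norm(d)/4.17),"turn rz",round(-np.radians(dy),3),"tilt",np.round(tilt[:2],4),"q6",round(o["q"][5],1)
E
python3 - <<'E'
from h import *
im,c=shot("top")
for t,z in [("cassette_1",.006),("stage_base",0),("handle",.108),("bay0",.022),("bay1",.022),("bay2",.022),("bay3",.022),("bay4",.022),("window",.022),("tray",0),("varnish_jar",0),("dropper_bottle",0),("weight_2",0)]:
    print(t,[(np.round(m["uv"]).tolist(),round(m["confidence"],2),np.round(toworld(m["uv"],z,c)[0,:2],3).tolist()) for m in bot.mark_of("top",t)])
E
```

```text
cassette_1 [([205.0, 205.0], 0.71, [0.549, 0.354]), ([253.0, 230.0], 0.66, [0.459, 0.186]), ([252.0, 201.0], 0.63, [0.56, 0.188]), ([229.0, 206.0], 0.44, [0.543, 0.27])]
stage_base [([356.0, 189.0], 0.67, [0.589, -0.173])]
handle [([357.0, 182.0], 0.88, [0.589, -0.171]), ([350.0, 216.0], 0.6, [0.482, -0.142])]
bay0 [([334.0, 191.0], 0.91, [0.58, -0.098]), ([381.0, 203.0], 0.81, [0.532, -0.253]), ([347.0, 167.0], 0.75, [0.664, -0.146]), ([374.0, 173.0], 0.74, [0.638, -0.237]), ([351.0, 213.0], 0.65, [0.501, -0.15])]
bay1 [([334.0, 191.0], 0.91, [0.58, -0.098]), ([381.0, 203.0], 0.81, [0.532, -0.253]), ([347.0, 167.0], 0.75, [0.664, -0.146]), ([374.0, 173.0], 0.74, [0.638, -0.237]), ([351.0, 213.0], 0.65, [0.501, -0.15])]
bay2 [([334.0, 191.0], 0.91, [0.58, -0.098]), ([381.0, 203.0], 0.81, [0.532, -0.253]), ([347.0, 167.0], 0.75, [0.664, -0.146]), ([374.0, 173.0], 0.74, [0.638, -0.237]), ([351.0, 213.0], 0.65, [0.501, -0.15])]
bay3 [([334.0, 191.0], 0.91, [0.58, -0.098]), ([381.0, 203.0], 0.81, [0.532, -0.253]), ([347.0, 167.0], 0.75, [0.664, -0.146]), ([374.0, 173.0], 0.74, [0.638, -0.237]), ([351.0, 213.0], 0.65, [0.501, -0.15])]
bay4 [([334.0, 191.0], 0.91, [0.58, -0.098]), ([381.0, 203.0], 0.81, [0.532, -0.253]), ([347.0, 167.0], 0.75, [0.664, -0.146]), ([374.0, 173.0], 0.74, [0.638, -0.237]), ([351.0, 213.0], 0.65, [0.501, -0.15])]
window [([370.0, 209.0], 0.56, [0.515, -0.217]), ([440.0, 194.0], 0.15, [0.559, -0.453])]
tray [([228.0, 214.0], 0.6, [0.516, 0.276])]
varnish_jar [([437.0, 210.0], 0.56, [0.508, -0.446])]
dropper_bottle [([436.0, 193.0], 0.44, [0.566, -0.447])]
weight_2 [([444.0, 236.0], 0.43, [0.419, -0.459])]
```

```bash
python3 -c "
from h import *
print(*go([.53,-.17,.28],161.7))"
```

```text
shift cm [-55.66 -54.53  -4.87] rows>=18.7 turn rz 0.001 tilt [ 0. -0.] q6 90.0
```

```bash
for i in 1 2 3 4; do python3 -m pendant '[[[-2.8,-2.73,-0.24,0,0,0,50],[-2.8,-2.73,-0.24,0,0,0,50],[-2.8,-2.73,-0.24,0,0,0,50],[-2.8,-2.73,-0.24,0,0,0,50],[-2.8,-2.73,-0.24,0,0,0,50]]]' 60|tail -3; done; python3 -c "
from h import *
print(*go([.53,-.17,.28],161.7))"
```

```text
tcp_rot: [-179.8, -0.1, 162.3]
wrist_force: [1.0, -0.3, 1.7]
opening: 0.0429
tcp_rot: [-179.9, 0.1, 162.5]
wrist_force: [0.8, 1.6, 0.2]
opening: 0.0429
tcp_rot: [179.9, 0.3, 162.5]
wrist_force: [0.9, 1.0, 0.5]
opening: 0.0428
tcp_rot: [179.9, 0.5, 162.3]
wrist_force: [0.5, 1.1, 0.1]
opening: 0.0427
shift cm [2.28 2.39 0.24] rows>=0.8 turn rz 0.011 tilt [0.0023 0.0095] q6 -2.6
```

```bash
python3 -m pendant '[[[2.2,2.3,0.2,0,0,0,50],[0,0,0,0,0,0,50],[0,0,0,0,0,0,50]]]'; python3 - <<'E'
from h import *
im,c=shot("wrist","w1.png")
for t,z in [("handle",.108),("bay0",.022),("window",.022),("stage_base",0)]:
    print(t,[(np.round(m["uv"],1).tolist(),round(m["confidence"],2),np.round(toworld(m["uv"],z,c)[0,:2],4).tolist()) for m in bot.mark_of("wrist",t)])
E
```

```text
time: 2.72
ee_pos: [0.5364, -0.1814, 0.2672]
tcp_rot: [179.9, -0.5, 161.7]
wrist_force: [1.3, 0.2, -0.5]
opening: 0.0426
handle [([338.5, 225.9], 0.85, [0.585, -0.177]), ([105.1, 144.4], 0.49, [0.429, -0.3727])]
bay0 [([274.3, 192.8], 0.87, [0.5475, -0.2487]), ([331.1, 138.7], 0.63, [0.5042, -0.1564]), ([340.6, 226.7], 0.48, [0.6204, -0.1802])]
window [([299.8, 151.8], 0.95, [0.5073, -0.199])]
stage_base [([333.5, 197.1], 0.62, [0.5837, -0.1777])]
```

View pics/w1.png

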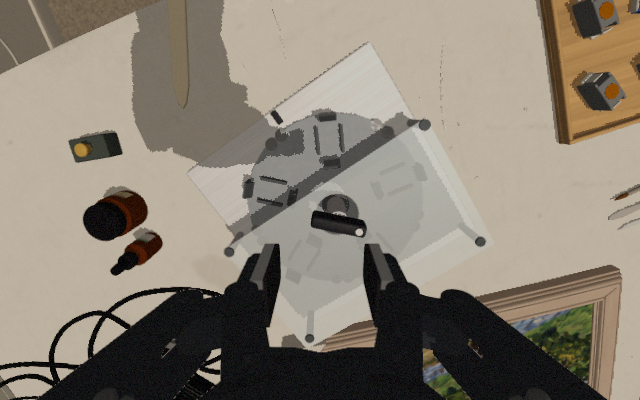

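```bash
python3 - <<'E'
from h import *
im=cv2.imread("pics/w1.png");c=cam("wrist")
g=cv2.cvtColor(im,cv2.COLOR_BGR2GRAY)
co=np.float32([[188,170],[369,42],[492,240]]).reshape(-1,1,2)
print(cv2.cornerSubPix(g,co.copy(),(7,7),(-1,-1),(3,50,.01)).reshape(-1,2))
W=toworld(co.reshape(-1,2),.012,c);print(W)
print("edges",np.linalg.norm(W[1]-W[0]),np.linalg.norm(W[2]-W[1]),"yaw of +x",np.degrees(np.arctan2(*(W[2]-W[1])[[1,0]])),np.degrees(np.arctan2(*(W[1]-W[0])[[1,0]]))-90, "centre",(W[0]+W[2])/2)
posts=toworld([[425,125],[480,241],[309,338],[229,251]],.066,c);print("posts",posts,posts.mean(0))
b=toworld([[312,219],[365,228]],.108,c);print(b,np.linalg.norm(b[1]-b[0]))
z=cv2.resize(im[90:280,170:500],None,fx=2.4,fy=2.4,interpolation=cv2.INTER_CUBIC);cv2.imwrite("pics/z1.png",z)
E
```

```text
[[188.      170.     ]
 [362.34464  45.2603 ]
 [486.36078 241.39075]]
[[ 0.48513226 -0.35026509  0.012     ]
 [ 0.41079926 -0.07713599  0.012     ]
 [ 0.71617637  0.02310986  0.012     ]]
edges 0.28306341257957585 0.3214100303391684 yaw of +x 18.173406674472012 15.224506708917787 centre [ 0.60065431 -0.16357761  0.012     ]
posts [[ 0.51888461 -0.05146095  0.066     ]
 [ 0.67896352 -0.01594552  0.066     ]
 [ 0.75036946 -0.26712562  0.066     ]
 [ 0.59290233 -0.31937281  0.066     ]] [ 0.63527998 -0.16347622  0.066     ]
[[ 0.57055843 -0.20046625  0.108     ]
 [ 0.59812363 -0.14972148  0.108     ]] 0.05774834713931309
```

View pics/z1.png

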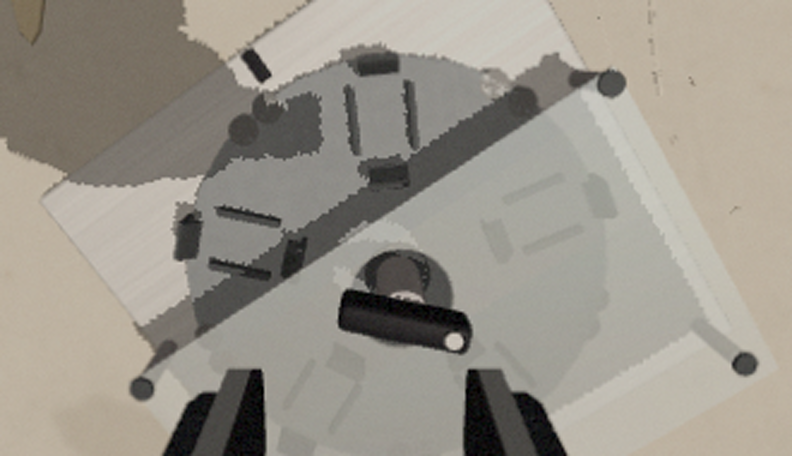

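The wrist view shows the plate's loading edge running from (188,170) to (369,42), with the pointer at (277,117). Two bays are in the open, at (329,140) and (270,191), and the handle bar is at (338,224). The loading direction falls between those two bays, so the wheel needs about +27° CCW.

```bash
for i in 1 2; do python3 -m pendant '[[[0,0,0,0,0,-0.117,50],[0,0,0,0,0,-0.117,50],[0,0,0,0,0,-0.117,50],[0,0,0,0,0,-0.117,50],[0,0,0,0,0,-0.117,50]]]' >/dev/null; done; python3 -m pendant '[[[0,0,0,0,0,-0.117,50],[0,0,0,0,0,0,50],[0,0,0,0,0,0,50]]]';python3 -c "
from h import *
print(*go([.5845,-.176,.16],61.5))"
```

```text
time: 4.05
ee_pos: [0.5339, -0.1742, 0.2887]
tcp_rot: [-178.5, 0.4, -120.5]
wrist_force: [-0.5, 0.4, -0.1]
opening: 0.0427
shift cm [-2.32 -4.12 13.  ] rows>=3.3 turn rz -0.035 tilt [-0.0256  0.0072] q6 -77.6
```

```bash
python3 -m pendant '[[[-0.6,-1.05,3.1,-0.026,0.007,-0.035,50],[-0.6,-1.05,3.1,0,0,0,50],[-0.6,-1.05,3.1,0,0,0,50],[-0.5,-0.9,3.1,0,0,0,50],[0,0,0,0,0,0,50]]]'; python3 - <<'E'
from h import *
print(*go([.5845,-.176,.16],61.5))
im,c=shot("wrist","w2.png")
for m in bot.mark_of("wrist","handle"): print(m["uv"],m["confidence"],toworld(m["uv"],.108,c)[0])
for m in bot.masks_of("wrist","handle")[:1]:
    ys,xs=np.nonzero(m["pixels"]);print(m["confidence"],m["extent"],len(xs))
cv2.imwrite("pics/w2c.png",im[100:400,120:520,::-1])
E
```

```text
time: 4.47
ee_pos: [0.5843, -0.1738, 0.1682]
tcp_rot: [-179.3, 0.1, -119.6]
wrist_force: [-1.0, -0.4, -1.9]
opening: 0.0425
shift cm [ 0.18 -0.11  0.82] rows>=0.2 turn rz -0.019 tilt [-0.0123  0.0022] q6 -77.0
[317.1, 211.4] 0.81 [ 0.58631889 -0.1786826   0.108     ]
0.95 [260.7, 45.1, 451.1, 252.5] 18856
```

View pics/w2c.png

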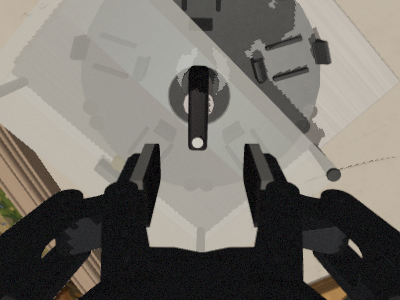

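The bar lies upright in the picture at column 318, centred between the jaws and aligned with them. I'm descending to grip it.

```bash
python3 -m pendant '[[[0.2,-0.2,2.8,-0.012,0,0,50],[0.1,0,2.8,0,0,0,50],[0,0,2.5,0,0,0,50],[0,0,0,0,0,0,50]]]' ; python3 -m pendant '[[[0,0,0,0,0,0,0],[0,0,0,0,0,0,0],[0,0,0,0,0,0,0],[0,0,0,0,0,0,0],[0,0,0,0,0,0,0]]]' 50; python3 -c "
from h import *
print(*go([.5855,-.177,.083],61.5))"
```

```text
time: 4.95
ee_pos: [0.59, -0.1804, 0.1078]
tcp_rot: [-178.5, 0.5, -119.8]
wrist_force: [-0.2, -0.6, -1.4]
opening: 0.0427
time: 5.37
ee_pos: [0.5927, -0.1817, 0.1205]
tcp_rot: [-177.7, 0.6, -119.9]
wrist_force: [0.6, -0.0, -0.2]
opening: 0.0
shift cm [-0.01  1.    3.72] rows>=0.9 turn rz -0.024 tilt [-0.0399  0.011 ] q6 -77.2
```

```bash
python3 -m pendant '[[[0,0.1,0.1,0,0,0,50],[0,0.1,0.1,0,0,0,50],[0,0.1,0.1,-0.01,0,0,50],[0,0.1,0.1,-0.01,0,0,50],[0,0.1,0.1,-0.01,0,0,50]]]' ; python3 -c "
from h import *
print(*go([.5855,-.177,.083],61.5))"
```

```text
time: 5.78
ee_pos: [0.5889, -0.1791, 0.1178]
tcp_rot: [-179.3, 0.7, -119.9]
wrist_force: [0.2, -0.3, 0.4]
opening: 0.0429
shift cm [0.03 0.44 3.47] rows>=0.8 turn rz -0.024 tilt [-0.0114  0.0118] q6 -77.3
```

```bash
python3 -m pendant '[[[0,0.15,1.2,-0.01,0.01,-0.02,50],[0,0.15,1.2,0,0,0,50],[0,0.1,1,0,0,0,50],[0,0,0.2,0,0,0,50],[0,0,0.05,0,0,0,50]]]' ; python3 -c "
from h import *
print(*go([.5855,-.177,.083],61.5))"
```

```text
time: 6.2
ee_pos: [0.5844, -0.1765, 0.0746]
tcp_rot: [179.7, -0.0, -118.6]
wrist_force: [0.2, -0.2, 0.8]
opening: 0.0428
shift cm [-0.01 -0.12 -0.84] rows>=0.2 turn rz -0.002 tilt [ 0.0048 -0.0003] q6 -78.2
```

```bash
python3 -m pendant '[[[0,-0.05,-0.4,0,0,0,0],[0,0,0,0,0,0,0],[0,0,0,0,0,0,0],[0,0,0,0,0,0,0],[0,0,0,0,0,0,0]]]' 50 ; python3 -c "
from h import *
print(*go([.5855,-.177,.083],61.5))"
```

```text
time: 6.62
ee_pos: [0.5861, -0.1776, 0.0786]
tcp_rot: [179.9, -0.0, -118.6]
wrist_force: [1.3, 0.8, -4.6]
opening: 0.0211
shift cm [-0.02  0.08 -0.44] rows>=0.1 turn rz -0.002 tilt [ 0.0021 -0.0004] q6 -78.2
```

```bash
python3 -m pendant '[[[0,0,0,0,0,0,30],[0,0,-0.7,0,0,0,30],[0,0,-0.5,0,0,0,30],[0,0,0,0,0,0,30],[0,0,0,0,0,0,30]]]' 50 ;  python3 -m pendant '[[[0,0,0,0,0,0,0],[0,0,0,0,0,0,0],[0,0,0,0,0,0,0],[0,0,0,0,0,0,0],[0,0,0,0,0,0,0]]]'
```

```text
time: 7.03
ee_pos: [0.5869, -0.1779, 0.0944]
tcp_rot: [-179.9, 0.0, -118.6]
wrist_force: [0.3, 0.1, 0.3]
opening: 0.0256
time: 7.45
ee_pos: [0.5863, -0.1775, 0.0953]
tcp_rot: [-180.0, 0.0, -118.6]
wrist_force: [-1.4, 0.5, 0.4]
opening: 0.0128
```

```bash
python3 -m pendant '[[[0,0,0,0,0,-0.1,0],[0,0,0,0,0,-0.1,0],[0,0,0,0,0,-0.1,0],[0,0,0,0,0,-0.1,0],[0,0,0,0,0,0,0]]]' ; python3 -c "
from h import *
print(*go([.5865,-.1778,.093],-91.6))"
```

```text
time: 7.87
ee_pos: [0.5858, -0.1773, 0.0953]
tcp_rot: [180.0, 0.0, -94.7]
wrist_force: [-1.2, 0.2, 1.2]
opening: 0.0126
shift cm [ 0.04 -0.07  0.23] rows>=0.1 turn rz -0.054 tilt [0.0002 0.0004] q6 -102.1
```

```bash
python3 -m pendant '[[[0,0,0,0,0,-0.03,0],[0,0,0,0,0,-0.02,0],[0,0,0,0,0,0,0],[0,0,0,0,0,0,30],[0,0,0,0,0,0,30]]]';  python3 -m pendant '[[[0,0,0,0,0,0,30],[0,0,0,0,0,0,30],[0,0,-4,0,0,0,30],[0,0,-4,0,0,0,30],[0,0,-4,0,0,0,30]]]'; python3 -m pendant '[[[3,0,-4,0,0,0,30],[3,0,-4,0,0,0,30],[3,0,-4,0,0,0,30],[0,0,0,0,0,0,30]]]'; python3 - <<'E'
from h import *
print(bot.get_obs()["q"])
im,c=shot("wrist","w3.png")
for t,z in [("handle",.108),("bay0",.022),("window",.022)]:
    print(t,[(np.round(m["uv"],1).tolist(),round(m["confidence"],2),np.round(toworld(m["uv"],z,c)[0,:2],4).tolist()) for m in bot.mark_of("wrist",t)])
E
```

```text
time: 8.28
ee_pos: [0.586, -0.1774, 0.095]
tcp_rot: [180.0, 0.0, -92.4]
wrist_force: [0.8, -0.0, -0.2]
opening: 0.0255
time: 8.7
ee_pos: [0.582, -0.1764, 0.207]
tcp_rot: [179.0, 0.3, -92.7]
wrist_force: [1.2, -0.2, -0.2]
opening: 0.0253
time: 9.03
ee_pos: [0.5809, -0.2526, 0.3188]
tcp_rot: [179.8, -0.0, -92.6]
wrist_force: [0.2, 0.2, 0.5]
opening: 0.0257
[ -23.44790668   21.47547362   39.76927546  108.50155326   -0.11976322
 -110.86304086]
handle [([320.5, 229.9], 0.61, [0.5853, -0.18])]
bay0 [([321.0, 154.3], 0.62, [0.5807, -0.2612]), ([373.8, 189.7], 0.62, [0.5046, -0.205])]
window [([375.4, 196.7], 0.64, [0.5021, -0.194])]
```

View pics/w3.png

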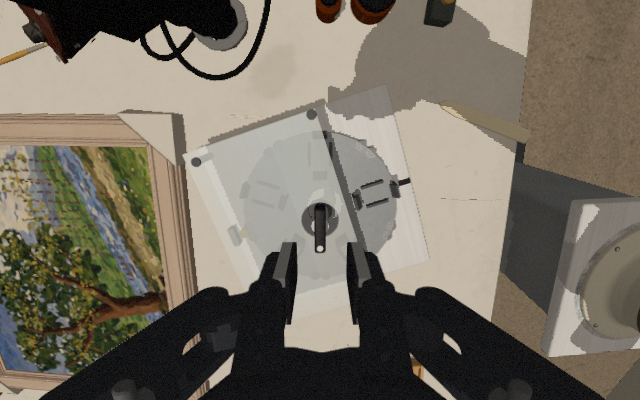

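A bay now stands at (376,193) beside the pointer at (405,182), and the handle is at (320,228). I'll turn to the placing orientation (tool x radial) and look closely.

```bash
for i in 1 2; do python3 -m pendant '[[[0,0,0,0,0,0.117,50],[0,0,0,0,0,0.117,50],[0,0,0,0,0,0.117,50],[0,0,0,0,0,0.117,50],[0,0,0,0,0,0.117,50]]]' >/dev/null; done; python3 -m pendant '[[[0,0,0,0,0,0.05,50],[0,0,0,0,0,0,50],[0,0,0,0,0,0,50]]]';python3 -c "
from h import *
print(*go([.504,-.200,.2],-164.5))"
```

```text
time: 10.32
ee_pos: [0.5752, -0.2338, 0.2857]
tcp_rot: [178.0, -2.6, -165.0]
wrist_force: [0.3, -0.2, -0.2]
opening: 0.0431
shift cm [5.61 4.8  9.  ] rows>=2.8 turn rz -0.009 tilt [ 0.0345 -0.0452] q6 -37.1
```

```bash
python3 -m pendant '[[[1.4,1.2,2.2,0.035,-0.045,0,50],[1.4,1.2,2.2,0,0,0,50],[1.4,1.2,2.2,0,0,0,50],[1.2,1,2,0,0,0,50],[0,0,0,0,0,0,50]]]'; python3 - <<'E'
from h import *
print(*go([.504,-.200,.2],-164.5))
im,c=shot("wrist","w4.png")
for t,z in [("bay0",.022),("window",.022)]:
    print(t,[(np.round(m["uv"],1).tolist(),round(m["confidence"],2),np.round(toworld(m["uv"],z,c)[0,:2],4).tolist()) for m in bot.mark_of("wrist",t)])
A=np.array([.586,-.1774]);u=np.array([np.cos(np.radians(195.5)),np.sin(np.radians(195.5))]);n=np.array([-u[1],u[0]])
w=A+.085*u;print("win",w)
pts=[[*(w+u*a+n*b),.022] for a,b in[(0,0),(21,12),(21,-12),(-21,-12),(-21,12)] for a,b in [(a/1e3,b/1e3)]]
p=topix(pts,c);print(p.round(1).tolist())
x0,y0=np.int32(p[0])-[130,80];z=cv2.resize(im[y0:y0+150,x0:x0+260,::-1],None,fx=3,fy=3,interpolation=cv2.INTER_CUBIC)
for q in p: cv2.circle(z,tuple(np.int32((q-[x0,y0])*3)),2,(0,0,255),-1)
cv2.imwrite("pics/z4.png",z);print(x0,y0)
E
```

```text
time: 10.73
ee_pos: [0.5129, -0.2023, 0.1965]
tcp_rot: [179.1, -1.2, -164.3]
wrist_force: [-0.3, 0.9, -1.5]
opening: 0.0425
shift cm [ 0.8   0.47 -0.33] rows>=0.2 turn rz 0.004 tilt [ 0.0157 -0.0208] q6 -37.2
bay0 [([394.7, 230.5], 0.97, [0.5428, -0.105]), ([250.6, 231.4], 0.78, [0.5865, -0.2599])]
window [([323.2, 175.6], 0.84, [0.5042, -0.1992])]
win [ 0.50409141 -0.20011526]
[[322.4, 175.3], [311.0, 155.4], [334.1, 155.4], [333.5, 194.5], [311.2, 194.5]]
192 95
```

View pics/z4.png

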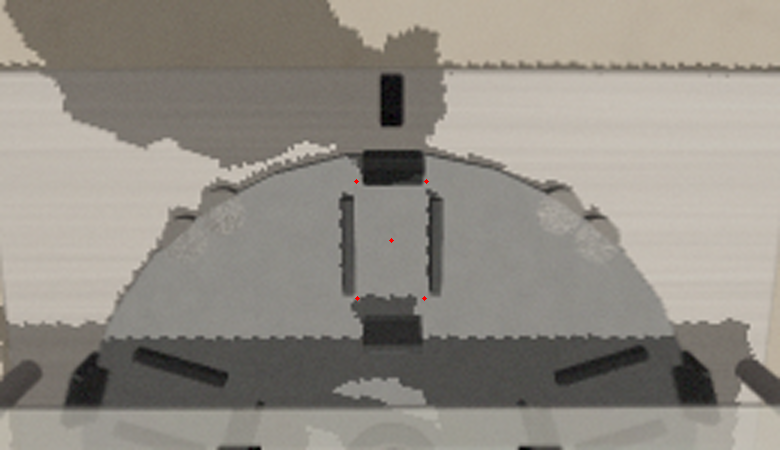

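The close view shows the rails centred at crop column 391, with my predicted window point on top of them. The loading edge is level and the bay is clicked in. Next I look at the tray.

```bash
for i in 1 2; do python3 -m pendant '[[[1.4,-3.6,-0.6,0,0,0,50],[1.4,-3.6,-0.6,0,0,0,50],[1.4,-3.6,-0.6,0,0,0,50],[1.4,-3.6,-0.6,0,0,0,50],[1.4,-3.6,-0.6,0,0,0,50]]]' >/dev/null; done; python3 -m pendant '[[[0.8,-3.6,-0.6,0,0,0,50],[0.8,-3.6,-0.6,0,0,0,50],[0,0,0,0,0,0,50],[0,0,0,0,0,0,50]]]';python3 - <<'E'
from h import *
print(*go([.504,.25,.27],-164.5))
im,c=shot("wrist","w5.png")
for m in bot.mark_of("wrist","cassette_1"): print(np.round(m["uv"]),round(m["confidence"],2),np.round(toworld(m["uv"],.006,c)[0,:2],4))
for m in bot.masks_of("wrist","cassette_1"): print(np.round(m["extent"]),round(m["confidence"],2))
E
```

```text
time: 12.05
ee_pos: [0.474, -0.6302, 0.2475]
tcp_rot: [-178.4, 0.6, -163.5]
wrist_force: [0.7, 0.5, 0.5]
opening: 0.0428
shift cm [-27.94  83.44  -4.36] rows>=21.1 turn rz 0.018 tilt [-0.0285  0.0099] q6 -69.6
[517. 257. 640. 376.] 0.16
```

View pics/w5.png

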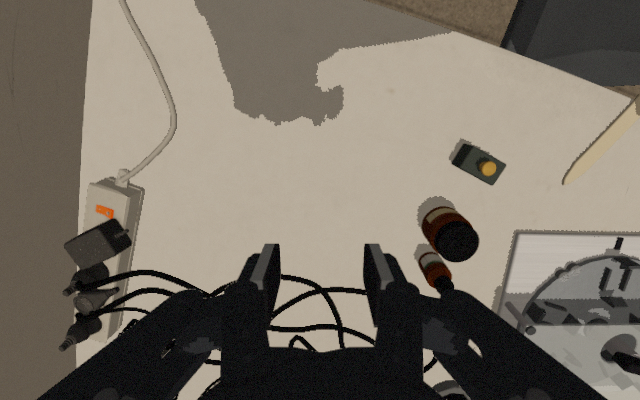

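I moved the wrong way in tool y. Nothing was touched: the jar, bottle and weight are all upright in view. Going back.

```bash
for i in 1 2 3 4; do python3 -m pendant '[[[-1.27,3.75,-0.2,0,0,0,50],[-1.27,3.75,-0.2,0,0,0,50],[-1.27,3.75,-0.2,0,0,0,50],[-1.27,3.75,-0.2,0,0,0,50],[-1.27,3.75,-0.2,0,0,0,50]]]' |sed -n 2p; done; python3 -m pendant '[[[-0.5,1,0,0,0,0,50],[0,0,0,0,0,0,50],[0,0,0,0,0,0,50]]]';python3 - <<'E'
from h import *
print(*go([.504,.25,.27],-164.5))
im,c=shot("wrist","w6.png")
for m in bot.mark_of("wrist","cassette_1"): print(np.round(m["uv"]),round(m["confidence"],2),np.round(toworld(m["uv"],.006,c)[0,:2],4))
for m in bot.masks_of("wrist","cassette_1"): print(np.round(m["extent"]),round(m["confidence"],2))
E
```

```text
ee_pos: [0.4877, -0.4609, 0.2578]
ee_pos: [0.4985, -0.2531, 0.2767]
ee_pos: [0.506, -0.0454, 0.2944]
ee_pos: [0.5093, 0.1626, 0.3123]
time: 14.12
ee_pos: [0.5104, 0.1849, 0.3207]
tcp_rot: [-175.1, 6.9, -161.2]
wrist_force: [0.0, -0.3, -0.1]
opening: 0.0433
shift cm [-0.88  6.79  4.65] rows>=2.0 turn rz 0.058 tilt [-0.0852  0.12  ] q6 3.9
[331. 155.] 0.87 [0.5453 0.1845]
[356.  97.] 0.85 [0.4555 0.1898]
[384. 174.] 0.76 [0.5469 0.2695]
[440. 197.] 0.63 [0.5515 0.3653]
[319. 141. 339. 180.] 0.92
[345.  77. 365. 122.] 0.8
[429. 182. 457. 219.] 0.75
[377. 160. 396. 199.] 0.69
```

View pics/w6.png

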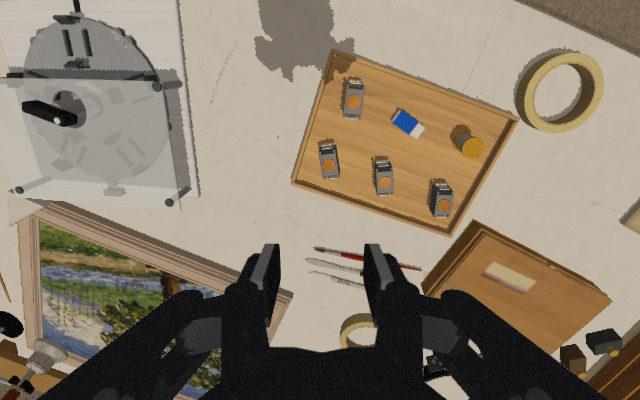

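The wrist view shows four cassettes upright in the tray: (329,160), (353,98), (384,178) and (441,199). Their long axes run near image-vertical. I go above the one at (329,160) first, levelling the tool.

```bash
python3 -m pendant '[[[0,0,0,-0.085,0.12,0.05,55],[0,0,0,0,0,0,55],[0,0,0,0,0,0,55]]]';python3 -c "
from h import *
print(*go([.5455,.1845,.18],-164.5))"
```

```text
time: 14.52
ee_pos: [0.5098, 0.1794, 0.3164]
tcp_rot: [-179.3, 0.8, -164.2]
wrist_force: [-0.8, -0.9, 0.9]
opening: 0.0472
shift cm [-3.39 -0.31 13.7 ] rows>=3.4 turn rz 0.004 tilt [-0.0123  0.0138] q6 4.0
```

```bash
cat >> h.py <<'E'
from scipy.optimize import minimize
BOX=np.array([[x,y,z] for x in(-21,21) for y in(-12,12) for z in(0,32)]+[[s*26.5,y,9] for s in(-1,1) for y in(-7,7)])/1e3
def fitbox(mask,c,z0,guess,yaw0):
    def hull(v):
        P=R.from_euler('z',v[2],degrees=True).apply(BOX)+[v[0]/1e3,v[1]/1e3,z0]
        return cv2.convexHull(topix(P,c).astype(np.float32))
    def cost(v):
        m=np.zeros((1600,2560),np.uint8);cv2.fillConvexPoly(m,np.int32(hull(v)*4+2),1)
        m=cv2.resize(m*255,(640,400),interpolation=cv2.INTER_AREA)/255.
        return np.minimum(m,mask).sum()/-np.maximum(m,mask).sum()
    r=min((minimize(cost,[guess[0]*1e3,guess[1]*1e3,yaw0+d],method="Nelder-Mead",options=dict(initial_simplex=np.array([[0,0,0],[5,0,0],[0,5,0],[0,0,8]])+[guess[0]*1e3,guess[1]*1e3,yaw0+d])) for d in(-10,0,10)),key=lambda r:r.fun)
    return r.x,-r.fun
def cass(near,f=None,z0=.006,yaw0=15.5):
    im,c=shot("wrist",f);out=[]
    for m,k in zip(bot.masks_of("wrist","cassette_1"),range(4)):
        e=m["extent"];w=toworld([(e[0]+e[2])/2,(e[1]+e[3])/2],z0+.016,c)[0,:2]
        if near is None or np.hypot(*(w-near))<.035: print("conf",round(m["confidence"],2),"fit",*[np.round(q,2) for q in fitbox(m["pixels"].astype(float),c,z0,w,yaw0)])
    # amber disc
    h=cv2.cvtColor(im,cv2.COLOR_RGB2HSV);a=cv2.inRange(h,(8,150,110),(25,255,255))
    n,_,s,ce=cv2.connectedComponentsWithStats(a)
    print("disc",[np.round(toworld(ce[i],z0+.033,c)[0,:2],4).tolist() for i in range(1,n) if s[i,4]>25 and (near is None or np.hypot(*(toworld(ce[i],z0+.033,c)[0,:2]-near))<.03)])
E
python3 -m pendant '[[[-0.8,-0.1,3.4,-0.012,0.014,0,55],[-0.8,-0.1,3.4,0,0,0,55],[-0.8,0,3.4,0,0,0,55],[-0.8,0,3.4,0,0,0,55],[0,0,0,0,0,0,55]]]';python3 -c "
from h import *
print(*go([.5455,.1845,.18],-164.5))
cass([.5455,.1845],'w7.png')"
```

```text
time: 14.93
ee_pos: [0.5456, 0.1809, 0.1824]
tcp_rot: [-179.8, 1.0, -164.5]
wrist_force: [-0.9, -0.3, -1.7]
opening: 0.0469
shift cm [-0.09  0.35  0.24] rows>=0.1 turn rz -0.001 tilt [-0.0039  0.018 ] q6 3.0
conf 0.84 fit [551.6  184.57  27.23] 0.9
disc [[0.5514, 0.1842]]
```

View pics/w7.png

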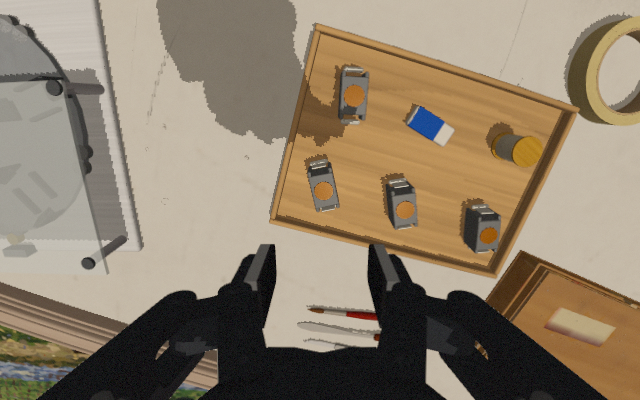

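Cassette A is at (322,184), leaning about 12° in the picture. The box fit gives (0.5516, 0.1845), yaw 27.2, and the amber disc agrees. Grasping it.

```bash
python3 -m pendant '[[[0,0,0,0,0.018,-0.1,60],[0,0,0,0,0,-0.1,60],[0,0,0,0,0,0,60]]]';python3 -c "
from h import *
print(*go([.5516,.1844,.021],-152.8))"
```

```text
time: 15.28
ee_pos: [0.5468, 0.1807, 0.1999]
tcp_rot: [-179.5, 1.0, -152.7]
wrist_force: [0.5, -0.1, -0.5]
opening: 0.0514
shift cm [-0.29  0.26 17.9 ] rows>=4.3 turn rz 0.002 tilt [-0.0083  0.0169] q6 -8.9
```

```bash
python3 -m pendant '[[[-0.2,0.15,3.5,-0.008,0.017,0,60],[-0.2,0.1,3.5,0,0,0,60],[-0.1,0.1,3.5,0,0,0,60],[0,0,3,0,0,0,60],[0,0,0,0,0,0,60]]]';python3 -c "
from h import *
print(*go([.5516,.1844,.021],-152.8))"
```

```text
time: 15.7
ee_pos: [0.5578, 0.1881, 0.0803]
tcp_rot: [-179.7, 1.6, -153.6]
wrist_force: [-0.4, 0.0, -0.7]
opening: 0.0514
shift cm [ 0.89 -0.02  5.91] rows>=1.4 turn rz -0.014 tilt [-0.0054  0.0285] q6 -7.7
```

```bash
python3 -m pendant '[[[0.25,0,1.5,0,0.03,0,60],[0.3,0,1.5,0,0.01,0,60],[0.3,0,1.5,0,0.01,0,60],[0.2,0,0.8,0,0,0,60],[0,0,0.3,0,0,0,60]]]';python3 -c "
from h import *
print(*go([.5516,.1844,.021],-152.8))"
```

```text
time: 16.12
ee_pos: [0.5528, 0.1842, 0.0345]
tcp_rot: [-179.5, -0.4, -154.1]
wrist_force: [0.6, -0.8, -0.1]
opening: 0.0513
shift cm [0.09 0.08 1.35] rows>=0.3 turn rz -0.022 tilt [-0.0081 -0.0076] q6 -7.3
```

```bash
python3 -m pendant '[[[0.1,0.05,1,-0.008,-0.008,-0.02,60],[0.05,0,0.5,0,0,0,60],[0,0,0.1,0,0,0,60],[0,0,0,0,0,0,0],[0,0,0,0,0,0,0]]]' 60;python3 -m pendant '[[[0,0,0,0,0,0,0],[0,0,0,0,0,0,0],[0,0,0,0,0,0,0]]]';python3 -c "
from h import *
print(*go([.5516,.1844,.021],-152.8))"
```

```text
time: 16.53
ee_pos: [0.5525, 0.1841, 0.0212]
tcp_rot: [-179.9, 0.3, -153.1]
wrist_force: [-0.8, 1.1, -0.2]
opening: 0.0281
time: 16.78
ee_pos: [0.5534, 0.1845, 0.023]
tcp_rot: [-179.9, 0.4, -153.1]
wrist_force: [0.3, -1.0, -0.6]
opening: 0.0224
shift cm [0.17 0.08 0.2 ] rows>=0.1 turn rz -0.005 tilt [-0.0016  0.0077] q6 -8.5
```

```bash
python3 -m pendant '[[[0,0,-2.5,0,0.008,0,0],[0,0,-3,0,0,0,0],[0,0,-3,0,0,0,0],[0,0,-3,0,0,0,0],[0,0,0,0,0,0.1,0]]]' ;python3 -m pendant '[[[0,0,0,0,0,0.1,0],[0,0,0,0,0,0,0],[0,0,0,0,0,0,0]]]';python3 -c "
from h import *
print(*go([.505,-.1998,.15],-164.5))"
```

```text
time: 17.2
ee_pos: [0.5513, 0.1841, 0.1403]
tcp_rot: [-179.9, -0.4, -158.8]
wrist_force: [1.0, 0.1, -0.2]
opening: 0.0225
time: 17.45
ee_pos: [0.5526, 0.1846, 0.1433]
tcp_rot: [-179.9, -0.1, -164.9]
wrist_force: [-0.5, 0.7, -1.0]
opening: 0.0226
shift cm [ 14.63 -35.86  -0.57] rows>=9.3 turn rz -0.006 tilt [-0.0019 -0.0019] q6 3.4
```

```bash
for i in 1 2; do python3 -m pendant '[[[1.4,-3.45,-0.1,0,0,0,0],[1.4,-3.45,-0.1,0,0,0,0],[1.4,-3.45,-0.1,0,0,0,0],[1.4,-3.45,-0.1,0,0,0,0],[1.4,-3.45,-0.1,0,0,0,0]]]' |tail -4;done;python3 -m pendant '[[[0,0,0,0,0,0,0],[0,0,0,0,0,0,0]]]';python3 -c "
from h import *
print(*go([.505,-.1998,.1],-164.5))"
```

```text
ee_pos: [0.5301, 0.0001, 0.145]
tcp_rot: [180.0, -0.3, -163.2]
wrist_force: [1.0, 0.4, -0.6]
opening: 0.023
ee_pos: [0.51, -0.1937, 0.1479]
tcp_rot: [179.9, -0.5, -162.2]
wrist_force: [0.6, -0.2, -1.4]
opening: 0.0226
time: 18.45
ee_pos: [0.5082, -0.2004, 0.1465]
tcp_rot: [179.9, -0.6, -162.2]
wrist_force: [-0.1, 0.0, -0.9]
opening: 0.0229
shift cm [0.24 0.15 4.65] rows>=1.1 turn rz 0.039 tilt [ 0.0021 -0.0109] q6 -39.1
```

```bash
python3 -m pendant '[[[0.1,0.05,2,0.002,-0.011,0.04,0],[0.1,0.05,1.8,0,0,0,0],[0,0,1,0,0,0,0],[0,0,0.4,0,0,0,0],[0,0,0,0,0,0,0]]]';python3 - <<'E'
from h import *
print(*go([.505,-.1998,.08],-164.5))
o=bot.get_obs();z=o["ee_pos"][2]-.017
cass(o["ee_pos"][:2],"w8.png",z0=z)
im=cv2.imread("pics/w8.png");cv2.imwrite("pics/z8.png",cv2.resize(im[90:300,180:460],None,fx=2.8,fy=2.8,interpolation=cv2.INTER_CUBIC))
E
```

```text
time: 18.87
ee_pos: [0.5056, -0.198, 0.0914]
tcp_rot: [179.9, -0.0, -164.1]
wrist_force: [-0.4, -0.1, -0.0]
opening: 0.0224
shift cm [ 0.1  -0.16  1.14] rows>=0.3 turn rz 0.007 tilt [ 0.0013 -0.0008] q6 -37.3
conf 0.77 fit [ 504.82 -197.39   16.1 ] 0.91
disc [[0.5049, -0.1976]]
```

View pics/z8.png

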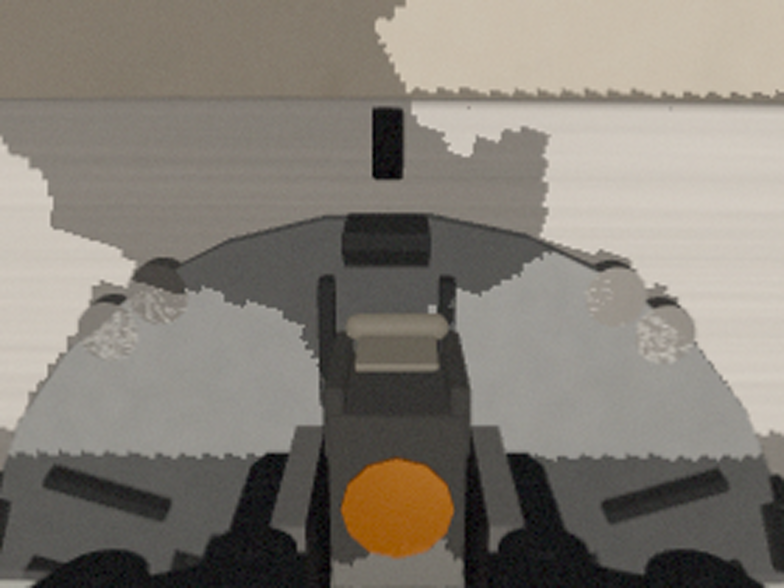

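The cassette is held level above the bay, with the pointer, outer lead-in and cassette nearly in line. It needs about 2 mm of tangential shift. I'll lower it in stages, watching the force.

```bash
python3 -m pendant '[[[0.1,-0.2,0.8,0,0,0.007,0],[0,0,0.4,0,0,0,0],[0,0,0.2,0,0,0,0],[0,0,0,0,0,0,0],[0,0,0,0,0,0,0]]]';python3 -c "
from h import *
print(*go([.505,-.2003,.039],-164.5))"
```

```text
time: 19.38
ee_pos: [0.5074, -0.2006, 0.0799]
tcp_rot: [-179.9, 0.2, -164.4]
wrist_force: [0.1, 0.3, -1.2]
opening: 0.0221
shift cm [0.24 0.1  4.08] rows>=1.0 turn rz 0.001 tilt [-0.002   0.0035] q6 -37.2
```

```bash
python3 -m pendant '[[[0.2,0.05,0.7,0,0.003,0,0],[0.15,0.05,0.5,0,0,0,0],[0.05,0,0.3,0,0,0,0],[0.05,0,0,0,0,0,0]]]';python3 -c "
from h import *
print(*go([.505,-.2003,.039],-164.5))"
```

```text
time: 19.72
ee_pos: [0.5026, -0.201, 0.0637]
tcp_rot: [-179.9, 0.0, -164.4]
wrist_force: [-0.5, 0.5, 0.3]
opening: 0.0222
shift cm [-0.25  0.01  2.47] rows>=0.6 turn rz 0.001 tilt [-0.0024  0.0006] q6 -37.3
```

```bash
python3 -m pendant '[[[-0.15,0,0.2,0,0,0,0],[-0.08,0,0.1,0,0,0,0],[0,0,0.1,0,0,0,0],[0,0,0.05,0,0,0,0]]]';python3 -c "
from h import *
print(*go([.505,-.2003,.039],-164.5))"
```

```text
time: 20.05
ee_pos: [0.5048, -0.2004, 0.0586]
tcp_rot: [-179.9, 0.0, -164.4]
wrist_force: [-0.2, 0.2, -0.6]
opening: 0.0226
shift cm [-0.02  0.01  1.96] rows>=0.5 turn rz 0.001 tilt [-0.0023  0.0005] q6 -37.2
```

```bash
python3 -m pendant '[[[0,0,0.4,0,0,0,0],[0,0,0.4,0,0,0,0],[0,0,0.4,0,0,0,0],[0,0,0.3,0,0,0,0]]]' 80;python3 -c "
from h import *
print(*go([.505,-.2003,.039],-164.5))"
```

```text
time: 20.38
ee_pos: [0.5062, -0.2008, 0.0442]
tcp_rot: [-179.8, 0.2, -164.4]
wrist_force: [-0.3, 0.8, 5.8]
opening: 0.0221
shift cm [0.1  0.08 0.51] rows>=0.1 turn rz 0.001 tilt [-0.0042  0.0033] q6 -37.2
```

```bash
python3 -m pendant '[[[0.05,0.03,0.4,0,0,0,0],[0,0,0.5,0,0,0,0],[0,0,0.5,0,0,0,0],[0,0,0.5,0,0,0,0]]]';python3 -m pendant '[[[0,0,0.5,0,0,0,0],[0,0,0.6,0,0,0,0]]]';python3 -c "
from h import *
print(*go([.505,-.2003,.039],-164.5))"
```

```text
time: 20.72
ee_pos: [0.5079, -0.2042, 0.0375]
tcp_rot: [-179.1, 0.6, -164.4]
wrist_force: [-15.9, 0.2, 44.0]
opening: 0.0219
time: 20.88
ee_pos: [0.5093, -0.2071, 0.0374]
tcp_rot: [-178.5, 0.9, -164.5]
wrist_force: [-24.5, 1.7, 58.4]
opening: 0.0221
shift cm [ 0.23  0.76 -0.18] rows>=0.2 turn rz 0.001 tilt [-0.026   0.0158] q6 -37.3
```

```bash
python3 -m pendant '[[[0.1,0.4,-0.1,-0.02,0.01,0,0],[0.05,0.2,-0.1,0,0,0,0],[0,0,0,0,0,0,0]]]';python3 -c "
from h import *
print(*go([.505,-.2003,.039],-164.5))"; python3 -m pendant '[[[0,0,0,0,0,0,55],[0,0,0,0,0,0,55],[0,0,0,0,0,0,55],[0,0,0,0,0,0,55]]]'; python3 -m pendant '[[[0,0,-3.5,0,0,0,55],[0,0,-3.5,0,0,0,55],[0,0,-3.5,0,0,0,55],[0,0,0,0,0,0,55],[0,0,0,0,0,0,55]]]';python3 - <<'E'
from h import *
print(*go([.5045,-.2,.15],-164.5))
cass([.504,-.2],"w9.png",z0=.022)
im,c=shot("wrist","w9.png");print([(np.round(m["uv"]),m["confidence"]) for m in bot.mark_of("wrist","window")])
A=np.array([.586,-.1774]);u=np.array([np.cos(np.radians(195.5)),np.sin(np.radians(195.5))]);n=np.array([-u[1],u[0]]);w=A+.085*u
z=im[:,:,::-1].copy()
for a,b in[(.021,.012),(.021,-.012),(-.021,-.012),(-.021,.012)]:
    q=topix([*(w+a*u+b*n),.054],c)[0];cv2.circle(z,tuple(np.int32(q)),1,(0,0,255),-1)
cv2.imwrite("pics/z9.png",cv2.resize(z[90:300,180:460],None,fx=2.8,fy=2.8,interpolation=cv2.INTER_CUBIC))
E
```

```text
time: 21.13
ee_pos: [0.5052, -0.2018, 0.0385]
tcp_rot: [-179.7, 0.3, -164.5]
wrist_force: [-0.2, -0.8, -0.2]
opening: 0.022
shift cm [-0.02  0.15 -0.05] rows>=0.0 turn rz -0.0 tilt [-0.0058  0.005 ] q6 -37.2
time: 21.47
ee_pos: [0.5052, -0.2018, 0.038]
tcp_rot: [-179.6, 0.3, -164.5]
wrist_force: [0.1, -0.6, 0.1]
opening: 0.0467
time: 21.88
ee_pos: [0.5035, -0.2009, 0.1462]
tcp_rot: [-179.7, 0.2, -164.5]
wrist_force: [0.0, -0.5, -1.3]
opening: 0.0467
shift cm [-0.12  0.06 -0.38] rows>=0.1 turn rz 0.0 tilt [-0.0053  0.0026] q6 -37.2
conf 0.98 fit [ 505.3  -201.02   15.69] 0.9
disc [[0.5038, -0.2015]]
[(array([321., 192.]), 0.96)]
```

View pics/z9.png

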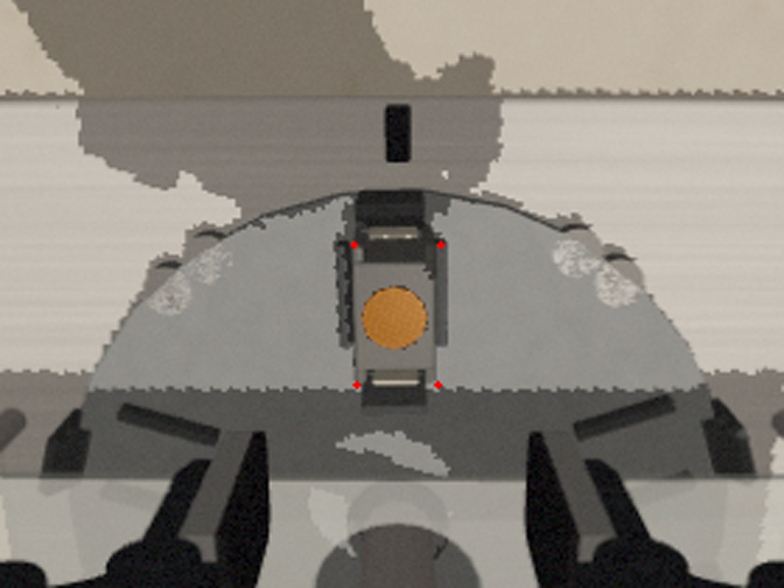

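The cassette sits in the bay within about 1 mm of the predicted outline (red dots), with both tabs under the lead-ins. Next I grip the handle and index CW 72°, which also ends in the placing orientation.

```bash
python3 -m pendant '[[[-1,0,-2,0,0,-0.117,45],[0,0,0,0,0,-0.117,45],[0,0,0,0,0,-0.117,45],[0,0,0,0,0,-0.117,45],[0,0,0,0,0,-0.117,45]]]'>/dev/null; python3 -m pendant '[[[0,0,0,0,0,-0.117,45],[0,0,0,0,0,-0.117,45],[0,0,0,0,0,-0.117,45],[0,0,0,0,0,-0.117,45],[0,0,0,0,0,-0.117,45]]]'>/dev/null;python3 -m pendant '[[[0,0,0,0,0,-0.05,45],[0,0,0,0,0,0,45],[0,0,0,0,0,0,45]]]';python3 -c "
from h import *
print(*go([.586,-.1774,.14],-92.3))"
```

```text
time: 23.17
ee_pos: [0.5063, -0.1953, 0.147]
tcp_rot: [178.6, 0.3, -91.2]
wrist_force: [-0.4, -0.0, 0.6]
opening: 0.0382
shift cm [-1.95 -7.95  0.52] rows>=2.0 turn rz 0.02 tilt [0.0241 0.0058] q6 -109.8
```

```bash
python3 -m pendant '[[[-0.65,-2.6,0,0.024,0.006,0.02,45],[-0.65,-2.6,0,0,0,0,45],[-0.6,-2.6,0.4,0,0,0,45],[0,-0.1,0.4,0,0,0,45],[0,0,0,0,0,0,45]]]';python3 -c "
from h import *
print(*go([.586,-.1774,.094],-92.3))"
```

```text
time: 23.58
ee_pos: [0.5874, -0.1785, 0.1349]
tcp_rot: [179.8, 0.0, -93.1]
wrist_force: [-0.5, -0.0, -0.7]
opening: 0.0386
shift cm [-0.1   0.13  4.09] rows>=1.0 turn rz -0.014 tilt [0.0033 0.0003] q6 -103.8
```

```bash
python3 -m pendant '[[[-0.05,0.1,1.3,0,0,-0.01,45],[0,0.05,1.3,0,0,0,45],[0,0,0.9,0,0,0,45],[0,0,0.4,0,0,0,45],[0,0,0,0,0,0,45]]]'; python3 -m pendant '[[[0,0,0,0,0,0,0],[0,0,0,0,0,0,0],[0,0,0,0,0,0,0],[0,0,0,0,0,0,0],[0,0,0,0,0,0,0]]]' 50;python3 -c "
from h import *
print(*go([.586,-.1774,.094],-92.3))"
```

```text
time: 24.0
ee_pos: [0.5834, -0.1781, 0.0922]
tcp_rot: [179.6, 0.0, -92.9]
wrist_force: [-0.7, 0.8, 0.1]
opening: 0.0383
time: 24.42
ee_pos: [0.5856, -0.1785, 0.0928]
tcp_rot: [180.0, 0.1, -92.9]
wrist_force: [1.2, -0.5, -2.6]
opening: 0.0125
shift cm [-0.12 -0.03 -0.12] rows>=0.0 turn rz -0.011 tilt [0.0007 0.001 ] q6 -104.0
```

```bash
for i in 1 2; do python3 -m pendant '[[[0,0,0,0,0,0.1,0],[0,0,0,0,0,0.1,0],[0,0,0,0,0,0.1,0],[0,0,0,0,0,0.1,0],[0,0,0,0,0,0.1,0]]]'|sed -n 2,4p;done; python3 -m pendant '[[[0,0,0,0,0,0.1,0],[0,0,0,0,0,0,0],[0,0,0,0,0,0,0]]]';python3 -c "
from h import *
print(*go([.586,-.1777,.094],-164.9))"
```

```text
ee_pos: [0.5856, -0.1785, 0.0928]
tcp_rot: [179.9, 0.1, -122.6]
wrist_force: [2.8, -0.5, -4.1]
ee_pos: [0.5856, -0.1784, 0.0928]
tcp_rot: [179.8, 0.0, -152.8]
wrist_force: [1.9, -0.2, -5.3]
time: 25.5
ee_pos: [0.5856, -0.1784, 0.0928]
tcp_rot: [179.8, 0.0, -159.0]
wrist_force: [2.3, -0.0, -4.4]
opening: 0.0129
shift cm [-0.06  0.05 -0.12] rows>=0.0 turn rz 0.103 tilt [0.0035 0.0004] q6 -38.0
```

```bash
python3 -m pendant '[[[0,0,0,0,0,0.06,0],[0,0,0,0,0,0.045,0],[0,0,0,0,0,0,0],[0,0,0,0,0,0,45],[0,0,0,0,0,0,45]]]';python3 -m pendant '[[[0,0,0,0,0,0,45],[0,0,-3.5,0,0,0,45],[0,0,-3.5,0,0,0,45],[0,0,-3.5,0,0,0,45],[0,0,0,0,0,0,55]]]';python3 -c "
from h import *
print(*go([.5045,-.2,.17],-164.9))"
```

```text
time: 25.92
ee_pos: [0.5856, -0.1786, 0.0936]
tcp_rot: [179.8, 0.0, -164.3]
wrist_force: [0.3, -0.3, -0.2]
opening: 0.0362
time: 26.33
ee_pos: [0.5837, -0.1785, 0.202]
tcp_rot: [179.7, -0.2, -163.8]
wrist_force: [0.6, -0.2, 1.5]
opening: 0.0468
shift cm [8.19 0.13 3.22] rows>=2.1 turn rz 0.019 tilt [ 0.0045 -0.0027] q6 -33.3
```

```bash
python3 - <<'E'
from h import *
im,c=shot("wrist","w10.png")
print([(np.round(toworld(m["uv"],.022,c)[0,:2],4),m["confidence"]) for t in("bay0","window") for m in bot.mark_of("wrist",t)])
E
for i in 1 2; do python3 -m pendant '[[[0.25,3.7,0.1,0,0,0,60],[0.25,3.7,0.1,0,0,0,60],[0.25,3.7,0.1,0,0,0,60],[0.25,3.7,0.1,0,0,0,60],[0.25,3.7,0.1,0,0,0,60]]]' |sed -n 2p;done; python3 -m pendant '[[[0,0,0,0,0,0,60],[0,0,0,0,0,0,60]]]';python3 -c "
from h import *
print(*go([.4555,.19,.18],-164.9))
cass(None,'w11.png')"
```

```text
[(array([ 0.5074, -0.1999]), 0.7), (array([ 0.5807, -0.2636]), 0.64), (array([ 0.5392, -0.1065]), 0.58), (array([ 0.5072, -0.2002]), 0.78)]
ee_pos: [0.5154, -0.004, 0.1818]
ee_pos: [0.4448, 0.177, 0.1718]
time: 27.48
ee_pos: [0.4408, 0.1825, 0.169]
tcp_rot: [179.2, -1.9, -163.6]
wrist_force: [-0.9, 0.3, -0.5]
opening: 0.051
shift cm [-1.58  0.32 -1.15] rows>=0.5 turn rz 0.023 tilt [ 0.0135 -0.0329] q6 5.5
conf 0.83 fit [548.27 266.88  27.9 ] 0.9
conf 0.58 fit [459.47 186.67  12.46] 0.92
conf 0.57 fit [ 536.48 -147.8    47.58] 0.27
disc [[0.4594, 0.1869], [0.4643, 0.3605], [0.5482, 0.2675]]
```

The bay and window marks coincide (0.5074,-0.1999 and 0.5072,-0.2002), so it is clicked in. Cassette B is at (0.4595, 0.1868), yaw 12.5; mask and disc agree.

```bash
python3 -m pendant '[[[-0.9,0,1,0.0135,-0.033,0.035,60],[-0.8,0,1.5,0,0,0.035,60],[-0.2,0,1.5,0,0,0,60],[0,0,1,0,0,0,60],[0,0,0,0,0,0,60]]]';python3 -c "
from h import *
print(*go([.4595,.1868,.021],-167.5))"
```

```text
time: 28.0
ee_pos: [0.4624, 0.1807, 0.1158]
tcp_rot: [-179.9, 0.1, -168.3]
wrist_force: [-0.3, 0.3, -0.3]
opening: 0.0512
shift cm [0.17 0.68 9.48] rows>=2.3 turn rz -0.014 tilt [-0.0023  0.001 ] q6 9.7
```

```bash
python3 -m pendant '[[[0.1,0.25,1.7,0,0,-0.01,60],[0.1,0.2,2,0,0,0,60],[0.1,0.15,2,0,0,0,60],[0,0,1.2,0,0,0,60],[0,0,0.5,0,0,0,60]]]';python3 -c "
from h import *
print(*go([.4595,.1868,.021],-167.5))"
```

```text
time: 28.42
ee_pos: [0.4606, 0.1821, 0.0418]
tcp_rot: [-179.9, 0.2, -168.0]
wrist_force: [-0.6, -0.4, -0.6]
opening: 0.0513
shift cm [0.02 0.49 2.08] rows>=0.5 turn rz -0.009 tilt [-0.0023  0.0037] q6 9.7
```

```bash
python3 -m pendant '[[[0,0.3,0.6,0,0,-0.01,60],[0,0.25,0.7,0,0,0,60],[0,0,0.5,0,0,0,60],[0,0,0.2,0,0,0,60],[0,0,0,0,0,0,60]]]';python3 -c "
from h import *
print(*go([.4595,.1868,.021],-167.5))"
```

```text
time: 28.83
ee_pos: [0.4606, 0.1873, 0.0217]
tcp_rot: [-179.9, 0.3, -167.5]
wrist_force: [-0.7, -0.3, 0.3]
opening: 0.0511
shift cm [ 0.12 -0.02  0.07] rows>=0.0 turn rz 0.001 tilt [-0.0022  0.005 ] q6 9.7
```

```bash
python3 -m pendant '[[[0.1,0,0,0,0,0,0],[0,0,0,0,0,0,0],[0,0,0,0,0,0,0],[0,0,0,0,0,0,0],[0,0,0,0,0,0,0]]]' 70;python3 -m pendant '[[[0,0,0,0,0,0,0],[0,0,-2.5,0,0,-0.04,0],[0,0,-3,0,0,0,0],[0,0,-3,0,0,0,0],[0,0,-2.5,0,0,0,0]]]';python3 -c "
from h import *
print(*go([.505,-.2012,.15],-164.5))"
```

```text
time: 29.25
ee_pos: [0.4606, 0.1876, 0.0238]
tcp_rot: [-179.9, 0.5, -167.4]
wrist_force: [0.2, -1.0, -1.4]
opening: 0.0223
time: 29.67
ee_pos: [0.4559, 0.186, 0.1308]
tcp_rot: [-179.8, -0.3, -165.0]
wrist_force: [0.7, 0.1, -0.4]
opening: 0.0223
shift cm [  5.26 -38.68  -1.75] rows>=9.4 turn rz -0.009 tilt [-0.0036 -0.0044] q6 7.3
```

```bash
for i in 1 2; do python3 -m pendant '[[[0.5,-3.65,-0.25,0,0,0,0],[0.5,-3.65,-0.25,0,0,0,0],[0.5,-3.65,-0.25,0,0,0,0],[0.5,-3.65,-0.25,0,0,0,0],[0.5,-3.65,-0.25,0,0,0,0]]]' |sed -n 2,3p;done;python3 -m pendant '[[[0,0,0,0,0,0,0],[0,0,0,0,0,0,0]]]';python3 -c "
from h import *
print(*go([.505,-.2012,.08],-164.5))"
```

```text
ee_pos: [0.4821, 0.0041, 0.1515]
tcp_rot: [-179.9, 0.4, -164.3]
ee_pos: [0.5066, -0.1879, 0.1658]
tcp_rot: [-179.8, 0.5, -164.3]
time: 30.67
ee_pos: [0.5067, -0.1948, 0.1654]
tcp_rot: [-179.7, 0.5, -164.7]
wrist_force: [-0.0, 1.5, -1.4]
opening: 0.0224
shift cm [ 0.41 -0.53  8.54] rows>=2.1 turn rz -0.003 tilt [-0.0045  0.0087] q6 -36.4
```

```bash
python3 -m pendant '[[[0.15,-0.2,2,-0.004,0.009,0,0],[0.15,-0.15,2,0,0,0,0],[0.1,-0.1,2,0,0,0,0],[0,0,1.2,0,0,0,0],[0,0,0.4,0,0,0,0]]]';python3 - <<'E'
from h import *
print(*go([.505,-.2012,.039],-164.5))
o=bot.get_obs()
cass(o["ee_pos"][:2],"w12.png",z0=o["ee_pos"][2]-.018)
E
```

```text
time: 31.08
ee_pos: [0.505, -0.1987, 0.088]
tcp_rot: [-179.9, 0.1, -164.7]
wrist_force: [-1.5, 0.2, -0.7]
opening: 0.0223
shift cm [ 0.07 -0.23  4.9 ] rows>=1.2 turn rz -0.003 tilt [-0.0017  0.002 ] q6 -36.8
conf 0.81 fit [ 504.61 -198.25   14.23] 0.91
conf 0.47 fit [ 500.69 -238.93  131.31] 0.28
disc [[0.5048, -0.1981]]
```

```bash
python3 -m pendant '[[[0.05,-0.1,1,0,0,0,0],[0.03,-0.1,1,0,0,0,0],[0,0,0.5,0,0,0,0],[0,0,0.2,0,0,0,0],[0,0,0,0,0,0,0]]]';python3 -c "
from h import *
print(*go([.505,-.2008,.039],-164.5))"
```

```text
time: 31.6
ee_pos: [0.507, -0.2009, 0.0631]
tcp_rot: [-179.7, 0.4, -164.6]
wrist_force: [-0.3, -0.1, -0.3]
opening: 0.0222
shift cm [0.21 0.07 2.41] rows>=0.6 turn rz -0.001 tilt [-0.0051  0.0065] q6 -37.0
```

```bash
python3 -m pendant '[[[0.1,0.03,0.4,-0.005,0.006,0,0],[0.07,0.02,0.4,0,0,0,0],[0.03,0,0.3,0,0,0,0],[0.03,0,0.3,0,0,0,0]]]' 80;python3 -c "
from h import *
print(*go([.505,-.2008,.039],-164.5))"
```

```text
time: 31.93
ee_pos: [0.5053, -0.2014, 0.0493]
tcp_rot: [-180.0, 0.1, -164.6]
wrist_force: [0.3, 0.1, 3.0]
opening: 0.0217
shift cm [0.01 0.07 1.03] rows>=0.2 turn rz -0.001 tilt [-0.0008  0.0015] q6 -37.2
```

```bash
python3 -m pendant '[[[0,0.05,0.4,0,0,0,0],[0,0.05,0.4,0,0,0,0],[0,0.05,0.4,0,0,0,0],[0.02,0.08,0.4,-0.002,0,0,0]]]';python3 -c "
from h import *
print(*go([.505,-.2008,.039],-164.5))"
```

```text
time: 32.27
ee_pos: [0.5062, -0.2012, 0.0385]
tcp_rot: [-179.7, 0.3, -164.6]
wrist_force: [-22.9, -0.5, 64.6]
opening: 0.0219
shift cm [ 0.1   0.07 -0.05] rows>=0.0 turn rz -0.002 tilt [-0.0055  0.0061] q6 -37.0
```

```bash
python3 -m pendant '[[[0.05,0.05,-0.1,0,0,0,0],[0,0,0,0,0,0,0]]]'|sed -n 2,4p; python3 -m pendant '[[[0,0,0,0,0,0,45],[0,0,0,0,0,0,45],[0,0,0,0,0,0,45],[0,0,0,0,0,0,45]]]'|sed -n 2,4p; python3 -m pendant '[[[0,0,-3.5,0,0,0,45],[0,0,-3.5,0,0,0,45],[0,0,-3.5,0,0,0,45],[0,0,0,0,0,0,45],[0,0,0,0,0,0,45]]]';python3 - <<'E'
from h import *
print(*go([.5858,-.1777,.145],-164.5))
cass([.504,-.2],"w13.png",z0=.022)
E
```

```text
ee_pos: [0.5055, -0.2009, 0.0402]
tcp_rot: [-179.6, 0.4, -164.6]
wrist_force: [0.2, 0.9, -6.1]
ee_pos: [0.5051, -0.2006, 0.0387]
tcp_rot: [-179.7, 0.3, -164.6]
wrist_force: [0.6, 0.9, 0.2]
time: 33.18
ee_pos: [0.503, -0.1996, 0.1455]
tcp_rot: [-179.9, 0.1, -164.6]
wrist_force: [-0.2, 0.1, -0.5]
opening: 0.0385
shift cm [-8.56 -0.08  0.06] rows>=2.1 turn rz -0.002 tilt [-0.0023  0.0016] q6 -37.0
conf 0.55 fit [ 506.59 -199.84   15.44] 0.88
disc [[0.505, -0.2005]]
```

```bash
python3 -m pendant '[[[-2.7,0,0,0,0,0,45],[-2.7,0,0,0,0,0,45],[-2.6,-0.05,0.2,0,0,0,45],[-0.2,0,0.5,0,0,0,45],[0,0,0,0,0,0,45]]]';python3 -c "
from h import *
print(*go([.5858,-.1777,.094],-164.5))"
```

```text
time: 33.7
ee_pos: [0.5829, -0.1773, 0.132]
tcp_rot: [179.9, -0.2, -164.7]
wrist_force: [0.1, -0.5, 0.1]
opening: 0.0387
shift cm [-0.29 -0.12  3.8 ] rows>=0.9 turn rz -0.004 tilt [ 0.001 -0.004] q6 -32.2
```

```bash
python3 -m pendant '[[[-0.15,-0.05,1.2,0,0,0,45],[-0.1,-0.05,1.2,0,0,0,45],[0,0,0.9,0,0,0,45],[0,0,0.3,0,0,0,45],[0,0,0,0,0,0,45]]]'|sed -n 2,4p; python3 -m pendant '[[[0,0,0,0,0,0,0],[0,0,0,0,0,0,0],[0,0,0,0,0,0,0],[0,0,0,0,0,0,0],[0,0,0,0,0,0,0]]]' 50;python3 -c "
from h import *
print(*go([.5858,-.1777,.094],-164.5))"
```

```text
ee_pos: [0.5817, -0.1779, 0.0888]
tcp_rot: [179.8, -0.5, -164.8]
wrist_force: [-0.4, 0.6, -0.7]
time: 34.53
ee_pos: [0.5811, -0.1796, 0.0889]
tcp_rot: [179.9, -0.5, -164.9]
wrist_force: [1.3, -0.6, -4.7]
opening: 0.013
shift cm [-0.5   0.06 -0.52] rows>=0.2 turn rz -0.007 tilt [ 0.0021 -0.0088] q6 -32.2
```

```bash
for i in 1 2; do python3 -m pendant '[[[0,0.05,0,0,0,0.1,0],[0,0.05,0,0,0,0.1,0],[0,0.05,0,0,0,0.1,0],[0,0.05,0,0,0,0.1,0],[0,0.05,0,0,0,0.1,0]]]'|sed -n 2,4p;done; python3 -m pendant '[[[0,0.05,0,0,0,0.1,0],[0,0.03,0,0,0,0.06,0],[0,0.01,0,0,0,0.02,0],[0,0,0,0,0,0,0]]]';python3 -c "
from h import *
print(*go([.5858,-.1777,.094],123.1))"
```

```text
ee_pos: [0.5812, -0.1772, 0.0889]
tcp_rot: [-179.9, -0.5, 165.4]
wrist_force: [1.2, -1.6, -3.7]
ee_pos: [0.5824, -0.1751, 0.0889]
tcp_rot: [-179.7, -0.4, 135.3]
wrist_force: [-0.0, -1.8, -5.0]
time: 35.7
ee_pos: [0.5831, -0.1745, 0.0889]
tcp_rot: [-179.7, -0.3, 124.0]
wrist_force: [-0.2, -1.5, -4.8]
opening: 0.0128
shift cm [-0.41  0.04 -0.52] rows>=0.2 turn rz 0.016 tilt [-0.0054 -0.0057] q6 39.4
```

Within 1°. I release, rise, check the bay from above, then go to cassette C.

```bash
python3 -m pendant '[[[0,0,0,0,0,0.01,0],[0,0,0,0,0,0,45],[0,0,0,0,0,0,45],[0,0,0,0,0,0,45]]]'|sed -n 2,4p;python3 -m pendant '[[[0,0,-3.5,0,0,0,60],[0,0,-3.5,0,0,0,60],[0,0,-3.5,0,0,0,60],[0,0,0,0,0,0,60]]]'>/dev/null; for i in 1 2; do python3 -m pendant '[[[0,0,0,0,0,-0.12,60],[0,0,0,0,0,-0.12,60],[0,0,0,0,0,-0.12,60],[0,0,0,0,0,-0.12,60],[0,0,0,0,0,0,60]]]'|sed -n 2,3p;done;python3 - <<'E'
from h import *
print(*go([.548,.267,.18],-152))
im,c=shot("wrist","w14.png")
print([(np.round(toworld(m["uv"],.022,c)[0,:2],4),m["confidence"]) for t in("bay0","window") for m in bot.mark_of("wrist",t)])
cass(None,z0=.022)
E
```

```text
ee_pos: [0.5834, -0.1747, 0.0903]
tcp_rot: [-179.7, -0.2, 123.5]
wrist_force: [0.1, 0.0, -0.3]
ee_pos: [0.5843, -0.1746, 0.2042]
tcp_rot: [-179.9, 0.0, 152.4]
ee_pos: [0.5846, -0.1746, 0.2055]
tcp_rot: [-179.8, 0.1, 180.0]
shift cm [ 3.69 44.17  2.41] rows>=10.6 turn rz -0.489 tilt [-0.0031  0.0022] q6 -16.5
[(array([ 0.5366, -0.106 ]), 0.66), (array([ 0.585 , -0.2616]), 0.62), (array([ 0.5026, -0.1988]), 0.57), (array([ 0.5083, -0.1985]), 0.92)]
conf 0.64 fit [ 5.2720e+02 -2.4564e+02 -1.8000e-01] 0.11
disc [[0.4195, -0.4413]]
```

```bash
for i in 1 2; do python3 -m pendant '[[[0.33,3.85,0.1,0,0,0,60],[0.33,3.85,0.1,0,0,0,60],[0.33,3.85,0.1,0,0,0,60],[0.33,3.85,0.1,0,0,0,60],[0.33,3.85,0.1,0,0,0,60]]]' |sed -n 2,3p;done; python3 -m pendant '[[[0,0,0,0,0,-0.12,60],[0,0,0,0,0,-0.12,60],[0,0,0,0,0,-0.12,60],[0,0,0,0,0,-0.1,60],[0,0,0,0,0,0,60]]]';python3 -c "
from h import *
print(*go([.548,.267,.18],-152))
cass(None,'w15.png',yaw0=25)"
```

```text
ee_pos: [0.5707, 0.0171, 0.1983]
tcp_rot: [-179.7, 0.1, 178.1]
ee_pos: [0.5595, 0.2192, 0.1931]
tcp_rot: [-179.8, 0.3, 177.2]
time: 38.7
ee_pos: [0.5573, 0.2299, 0.1914]
tcp_rot: [-179.8, 0.1, -155.7]
wrist_force: [-0.2, 0.5, -0.4]
opening: 0.051
shift cm [-0.68  3.77  1.12] rows>=1.0 turn rz -0.065 tilt [-0.0039  0.001 ] q6 -1.8
conf 0.71 fit [552.33 361.31  19.47] 0.95
conf 0.68 fit [548.12 267.58  27.92] 0.91
disc [[0.4617, 0.3593], [0.4754, 0.3369], [0.5486, 0.2673], [0.552, 0.3611], [0.6086, 0.5766], [0.5917, 0.4275], [0.6636, 0.4993], [0.722, 0.4835], [0.9562, -0.0301]]
```

```bash
python3 -m pendant '[[[-0.2,1.3,1.5,0,0,-0.063,60],[-0.2,1.2,2.5,0,0,0,60],[-0.2,1.1,2.8,0,0,0,60],[0,0.1,2.8,0,0,0,60],[0,0,1.5,0,0,0,60]]]';python3 -c "
from h import *
print(*go([.5483,.2675,.021],-152.1))"
```

```text
time: 39.22
ee_pos: [0.55, 0.2662, 0.0822]
tcp_rot: [-179.7, 0.7, -154.0]
wrist_force: [-0.6, 0.4, -0.6]
opening: 0.0515
shift cm [0.17 0.22 6.12] rows>=1.5 turn rz -0.033 tilt [-0.0044  0.0118] q6 -0.1
```

```bash
python3 -m pendant '[[[0.15,0.1,1.6,0,0.012,-0.03,60],[0.2,0.1,1.7,0,0,0,60],[0.15,0.1,1.3,0,0,0,60],[0.05,0,0.6,0,0,0,60],[0,0,0,0,0,0,60]]]';python3 -c "
from h import *
print(*go([.5483,.2675,.021],-152.1))"
```

```text
time: 39.63
ee_pos: [0.5419, 0.2644, 0.0231]
tcp_rot: [-179.7, -0.5, -152.9]
wrist_force: [-0.6, -0.4, 0.4]
opening: 0.0515
shift cm [-0.71 -0.02  0.2 ] rows>=0.2 turn rz -0.014 tilt [-0.0046 -0.008 ] q6 -1.0
```

```bash
python3 -m pendant '[[[-0.35,0,0.1,0,-0.008,-0.01,60],[-0.3,0,0.1,0,0,0,60],[0,0,0.1,0,0,0,60],[0,0,0,0,0,0,60]]]';python3 -c "
from h import *
print(*go([.5483,.2675,.021],-152.1))"
```

```text
time: 39.97
ee_pos: [0.55, 0.2678, 0.0224]
tcp_rot: [-179.7, 0.2, -152.4]
wrist_force: [-0.1, 0.2, 0.5]
opening: 0.0514
shift cm [0.17 0.05 0.14] rows>=0.1 turn rz -0.005 tilt [-0.0047  0.0037] q6 -1.5
```

```bash
python3 -m pendant '[[[0.12,0,0.05,0,0,0,0],[0,0,0,0,0,0,0],[0,0,0,0,0,0,0],[0,0,0,0,0,0,0],[0,0,0,0,0,0,0]]]' 70;python3 -m pendant '[[[0,0,0,0,0,0,0],[0,0,-2.5,0,0,0,0],[0,0,-3,0,0,0,0],[0,0,-3,0,0,0,0],[0,0,-2.5,0,0,0,0]]]'|sed -n 5p; python3 -m pendant '[[[0,0,0,0,0,0.1,0],[0,0,0,0,0,0.1,0],[0,0,0,0,0,0,0]]]';python3 -c "
from h import *
print(*go([.505,-.2012,.14],-164.5))"
```

```text
time: 40.38
ee_pos: [0.5502, 0.2678, 0.0244]
tcp_rot: [-179.7, 0.4, -152.4]
wrist_force: [-0.5, -0.0, 0.1]
opening: 0.0219
opening: 0.0221
time: 41.05
ee_pos: [0.5476, 0.2672, 0.1376]
tcp_rot: [-179.8, 0.2, -164.3]
wrist_force: [0.4, -0.2, -1.0]
opening: 0.0224
shift cm [ 16.76 -43.95  -0.13] rows>=11.3 turn rz 0.003 tilt [-0.004  0.004] q6 10.5
```

```bash
for i in 1 2; do python3 -m pendant '[[[1.35,-3.5,0,0,0,0,0],[1.35,-3.5,0,0,0,0,0],[1.35,-3.5,0,0,0,0,0],[1.35,-3.5,0,0,0,0,0],[1.35,-3.5,0,0,0,0,0]]]' |sed -n 2,3p;done;python3 -m pendant '[[[1.3,-3.3,0,0,0,0,0],[1.2,-3,0,0,0,0,0],[0,0,0,0,0,0,0],[0,0,0,0,0,0,0]]]';python3 -c "
from h import *
print(*go([.505,-.2008,.08],-164.5))"
```

```text
ee_pos: [0.5299, 0.0808, 0.1347]
tcp_rot: [-179.9, 0.1, -162.8]
ee_pos: [0.5148, -0.1149, 0.1331]
tcp_rot: [-179.9, -0.0, -161.7]
time: 42.22
ee_pos: [0.5079, -0.1927, 0.1311]
tcp_rot: [-179.9, -0.2, -161.3]
wrist_force: [0.4, 0.3, -0.7]
opening: 0.0222
shift cm [ 0.52 -0.67  5.11] rows>=1.2 turn rz 0.056 tilt [-0.0015 -0.0029] q6 -39.4
```

```bash
python3 -m pendant '[[[0.15,-0.2,1.5,0,-0.003,0.055,0],[0.15,-0.2,1.5,0,0,0,0],[0.1,-0.15,1,0,0,0,0],[0,-0.05,0.4,0,0,0,0],[0,0,0,0,0,0,0]]]';python3 - <<'E'
from h import *
print(*go([.505,-.2008,.039],-164.5))
o=bot.get_obs()
cass(o["ee_pos"][:2],"w16.png",z0=o["ee_pos"][2]-.0184)
im=cv2.imread("pics/w16.png");cv2.imwrite("pics/z16.png",cv2.resize(im[90:300,180:460],None,fx=2.8,fy=2.8,interpolation=cv2.INTER_CUBIC))
E
```

```text
time: 42.63
ee_pos: [0.5056, -0.198, 0.0845]
tcp_rot: [-180.0, -0.0, -164.0]
wrist_force: [1.1, -0.4, -0.6]
opening: 0.0224
shift cm [ 0.13 -0.25  4.55] rows>=1.1 turn rz 0.009 tilt [-0.0004 -0.0004] q6 -37.4
conf 0.8 fit [ 503.92 -197.58   14.57] 0.93
disc [[0.5045, -0.1976]]
```

View pics/z16.png

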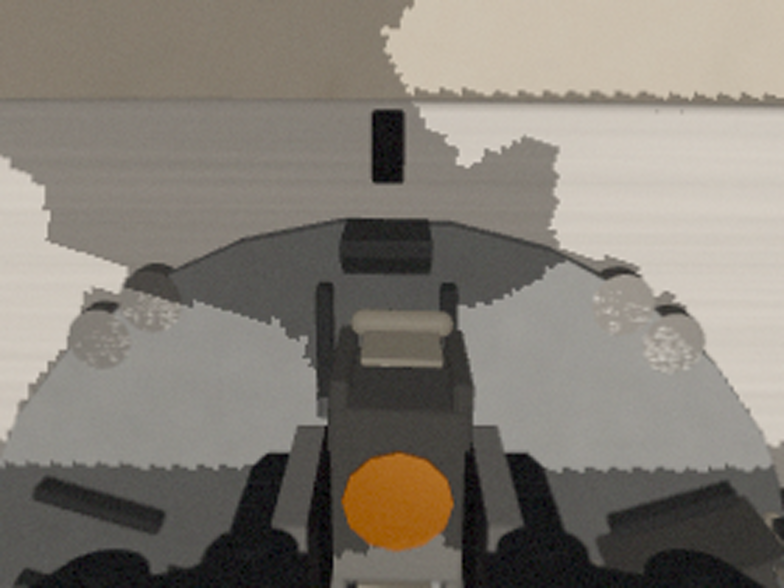

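The empty bay lines up with the pointer (columns 386 and 387). Cassette 2 shows in the neighbouring bay at lower right. Same press routine.

```bash
python3 -m pendant '[[[0.05,-0.13,0.9,0,0,0.009,0],[0.03,-0.1,0.9,0,0,0,0],[0,0,0.5,0,0,0,0],[0,0,0.2,0,0,0,0],[0,0,0,0,0,0,0]]]';python3 -c "
from h import *
print(*go([.505,-.2008,.039],-164.5))"
```

```text
time: 43.15
ee_pos: [0.5073, -0.2003, 0.06]
tcp_rot: [-179.8, 0.2, -164.5]
wrist_force: [0.6, -0.6, -0.3]
opening: 0.0224
shift cm [0.24 0.02 2.1 ] rows>=0.5 turn rz 0.001 tilt [-0.003   0.0031] q6 -37.1
```

```bash
python3 -m pendant '[[[0.1,0,0.3,-0.003,0.003,0,0],[0.07,0,0.4,0,0,0,0],[0.03,0,0.3,0,0,0,0],[0.03,0,0.2,0,0,0,0]]]' 80;python3 -c "
from h import *
print(*go([.505,-.2008,.039],-164.5))"
```

```text
time: 43.48
ee_pos: [0.5055, -0.2012, 0.048]
tcp_rot: [-180.0, 0.1, -164.5]
wrist_force: [0.8, -0.0, 2.2]
opening: 0.022
shift cm [0.04 0.05 0.9 ] rows>=0.2 turn rz 0.001 tilt [-0.0006  0.0011] q6 -37.3
```

```bash
python3 -m pendant '[[[0,0.05,0.4,0,0,0,0],[0,0.05,0.4,0,0,0,0],[0,0.05,0.4,0,0,0,0],[0.02,0.08,0.35,-0.002,0,0,0]]]';python3 -c "
from h import *
print(*go([.505,-.2008,.039],-164.5))"
```

```text
time: 43.82
ee_pos: [0.5065, -0.2013, 0.0394]
tcp_rot: [-179.6, 0.4, -164.5]
wrist_force: [-14.8, 0.6, 39.5]
opening: 0.0217
shift cm [0.13 0.09 0.04] rows>=0.0 turn rz 0.0 tilt [-0.0066  0.0064] q6 -37.1
```

```bash
python3 -m pendant '[[[0.05,0.08,0.45,-0.006,0.004,0,0]]]'|sed -n 2,4p; python3 -m pendant '[[[0.05,0.05,-0.1,0,0,0,0],[0,0,0,0,0,0,0]]]'|sed -n 2,4p; python3 -m pendant '[[[0,0,0,0,0,0,45],[0,0,0,0,0,0,45],[0,0,0,0,0,0,45],[0,0,0,0,0,0,45]]]'|sed -n 2,4p; python3 -m pendant '[[[0,0,-3.5,0,0,0,45],[0,0,-3.5,0,0,0,45],[0,0,-3.5,0,0,0,45],[0,0,0,0,0,0,45],[0,0,0,0,0,0,45]]]'>/dev/null;python3 - <<'E'
from h import *
print(*go([.5858,-.1777,.18],-236.9,360))
cass([.504,-.2],"w17.png",z0=.022)
E
```

```text
ee_pos: [0.5066, -0.2017, 0.0394]
tcp_rot: [-179.7, 0.3, -164.5]
wrist_force: [-13.5, 1.5, 41.1]
ee_pos: [0.506, -0.2014, 0.041]
tcp_rot: [-179.7, 0.4, -164.5]
wrist_force: [0.4, -0.5, -5.9]
ee_pos: [0.5053, -0.2011, 0.0395]
tcp_rot: [-179.8, 0.3, -164.5]
wrist_force: [0.7, -0.2, -0.6]
shift cm [-8.54 -0.03 -3.34] rows>=2.2 turn rz 1.264 tilt [-0.0014  0.0007] q6 -37.2
conf 0.77 fit [ 505.44 -200.58   13.76] 0.88
disc [[0.5046, -0.201]]
```

```bash
python3 -m pendant '[[[-2.8,0,-1,0,0,0,45],[-2.8,0,-1,0,0,0,45],[-2.4,0,-1,0,0,0,45],[0,0,0,0,0,0.11,45],[0,0,0,0,0,0.117,45]]]'|sed -n 2,3p; for i in 1; do python3 -m pendant '[[[0,0,0,0,0,0.117,45],[0,0,0,0,0,0.117,45],[0,0,0,0,0,0.117,45],[0,0,0,0,0,0.117,45],[0,0,0,0,0,0.117,45]]]'|sed -n 2,3p;done; python3 -m pendant '[[[0,0,0,0,0,0.117,45],[0,0,0,0,0,0.117,45],[0,0,0,0,0,0.1,45],[0,0,0,0,0,0.05,45],[0,0,0,0,0,0,45]]]'|sed -n 2,3p;python3 -c "
from h import *
print(*go([.5858,-.1777,.094],123.1))"
```

```text
ee_pos: [0.5806, -0.1773, 0.1691]
tcp_rot: [179.9, -0.5, -177.8]
ee_pos: [0.5797, -0.1759, 0.1607]
tcp_rot: [-179.6, -1.1, 147.1]
ee_pos: [0.5775, -0.1752, 0.1524]
tcp_rot: [-178.8, -1.3, 123.5]
shift cm [-0.81  0.67  5.81] rows>=1.4 turn rz 0.007 tilt [-0.0204 -0.0234] q6 39.6
```

```bash
python3 -m pendant '[[[-0.4,0.3,1.3,-0.02,-0.023,0.007,45],[-0.3,0.25,1.5,0,0,0,45],[-0.1,0.1,1.5,0,0,0,45],[0,0,0.9,0,0,0,45],[0,0,0.3,0,0,0,45]]]'|sed -n 2,3p;python3 -c "
from h import *
print(*go([.5858,-.1777,.094],123.1))"
```

```text
ee_pos: [0.5861, -0.178, 0.0913]
tcp_rot: [-179.9, -0.1, 123.6]
shift cm [ 0.04 -0.01 -0.27] rows>=0.1 turn rz 0.01 tilt [-0.0022 -0.0024] q6 39.5
```

```bash
python3 -m pendant '[[[0,0,0,0,0,0,0],[0,0,0,0,0,0,0],[0,0,0,0,0,0,0],[0,0,0,0,0,0,0],[0,0,0,0,0,0,0]]]' 50; for i in 1 2; do python3 -m pendant '[[[0,0,0,0,0,0.1,0],[0,0,0,0,0,0.1,0],[0,0,0,0,0,0.1,0],[0,0,0,0,0,0.1,0],[0,0,0,0,0,0.1,0]]]'|sed -n 2,4p;done; python3 -m pendant '[[[0,0,0,0,0,0.1,0],[0,0,0,0,0,0.06,0],[0,0,0,0,0,0.035,0],[0,0,0,0,0,0,0]]]';python3 -c "
from h import *
print(*go([.5858,-.1777,.094],51.2))"
```

```text
time: 47.0
ee_pos: [0.5851, -0.1777, 0.0899]
tcp_rot: [-179.8, -0.3, 123.8]
wrist_force: [1.2, -0.5, -5.0]
opening: 0.0133
ee_pos: [0.5856, -0.1774, 0.0899]
tcp_rot: [-179.7, -0.2, 94.2]
wrist_force: [0.5, -0.1, -5.3]
ee_pos: [0.5861, -0.1775, 0.0899]
tcp_rot: [-179.7, -0.0, 64.1]
wrist_force: [0.6, -1.3, -4.9]
time: 48.17
ee_pos: [0.5863, -0.1777, 0.0899]
tcp_rot: [-179.7, 0.1, 52.0]
wrist_force: [0.3, 0.1, -4.9]
opening: 0.0127
shift cm [-0.03 -0.04 -0.41] rows>=0.1 turn rz 0.014 tilt [-0.0059  0.0011] q6 111.1
```

```bash
python3 -m pendant '[[[0,0,0,0,0,0.01,0],[0,0,0,0,0,0,45],[0,0,0,0,0,0,45],[0,0,0,0,0,0,45]]]'|sed -n 2,4p;python3 -m pendant '[[[0,0,-3.5,0,0,0,60],[0,0,-3.5,0,0,0,60],[0,0,-3.5,0,0,0,60],[0,0,0,0,0,0,60]]]'>/dev/null; for i in 1 2 3 4; do python3 -m pendant '[[[0,0,0,0,0,-0.12,60],[0,0,0,0,0,-0.12,60],[0,0,0,0,0,-0.12,60],[0,0,0,0,0,-0.12,60],[0,0,0,0,0,-0.12,60]]]'|sed -n 2,3p;done;python3 -m pendant '[[[0,0,0,0,0,-0.04,60],[0,0,0,0,0,0,60]]]' >/dev/null; python3 - <<'E'
from h import *
print(*go([.552,.361,.18],-160.5))
im,c=shot("wrist","w18.png")
print([(np.round(toworld(m["uv"],.022,c)[0,:2],4),m["confidence"]) for t in("bay0","window") for m in bot.mark_of("wrist",t)])
E
```

```text
ee_pos: [0.5869, -0.1779, 0.0914]
tcp_rot: [-179.8, 0.0, 51.6]
wrist_force: [-0.1, 0.2, -0.0]
ee_pos: [0.588, -0.1783, 0.2065]
tcp_rot: [179.7, 0.0, 87.3]
ee_pos: [0.589, -0.1786, 0.2094]
tcp_rot: [179.6, 0.5, 123.1]
ee_pos: [0.5899, -0.1788, 0.2121]
tcp_rot: [179.9, 1.0, 158.9]
ee_pos: [0.5907, -0.1791, 0.2148]
tcp_rot: [-179.3, 1.1, -165.2]
shift cm [-12.6  52.7   3.1] rows>=13.0 turn rz -0.032 tilt [-0.014  0.02 ] q6 -34.5
[(array([ 0.5381, -0.1058]), 0.69), (array([ 0.5055, -0.2017]), 0.6), (array([ 0.5847, -0.2586]), 0.56), (array([ 0.5062, -0.2001]), 0.32), (array([ 0.5057, -0.2012]), 0.61)]
```

```bash
python3 -m pendant '[[[-0.85,3.6,0.15,-0.014,0.02,0,60],[-0.85,3.6,0.15,0,0,0,60],[-0.85,3.6,0.15,0,0,0,60],[-0.85,3.6,0.15,0,0,0,60],[-0.85,3.6,0.15,0,0,0,60]]]' |sed -n 2,3p; for i in 1; do python3 -m pendant '[[[-0.85,3.6,0.15,0,0,0,60],[-0.85,3.6,0.15,0,0,0,60],[-0.85,3.6,0.15,0,0,0,60],[-0.85,3.6,0.15,0,0,0,60],[-0.85,3.6,0.15,0,0,0,60]]]' |sed -n 2,3p;done; python3 -m pendant '[[[-0.85,3.6,0.15,0,0,0,60],[-0.85,3.6,0.15,0,0,0,60],[-0.6,2.5,0.15,0,0,0,60],[0,0,0,0,0,0,60],[0,0,0,0,0,0,60]]]';python3 -c "
from h import *
print(*go([.552,.361,.18],-160.5))
cass(None,'w19.png',yaw0=19)"
```

```text
ee_pos: [0.5787, 0.0044, 0.2069]
tcp_rot: [-179.9, -0.0, -163.7]
ee_pos: [0.5678, 0.1979, 0.2]
tcp_rot: [-179.9, 0.1, -164.3]
time: 52.07
ee_pos: [0.5609, 0.3105, 0.1941]
tcp_rot: [-180.0, 0.1, -164.3]
wrist_force: [0.3, -0.6, 0.6]
opening: 0.0514
shift cm [-0.51  5.1   1.41] rows>=1.3 turn rz -0.066 tilt [-0.0004  0.0024] q6 13.3
conf 0.98 fit [552.25 361.34  19.22] 0.94
disc [[0.4626, 0.3566], [0.5519, 0.3612], [0.6246, 0.5717], [0.6, 0.4268], [0.6041, 0.4325], [0.6114, 0.5142], [0.6009, 0.6667], [0.6528, 0.5772], [0.7204, 0.4264], [0.8711, 0.0064], [0.7339, 0.5115], [0.7174, 0.7983], [0.9575, -0.0248]]
```

```bash
python3 -m pendant '[[[-0.2,1.7,1,0,0,-0.063,45],[-0.15,1.6,2,0,0,0,45],[-0.1,1.4,2.5,0,0,0,45],[0,0.3,2.5,0,0,0,45],[0,0,1.5,0,0,0,45]]]';python3 -c "
from h import *
print(*go([.5522,.3613,.024],-160.8))"
```

```text
time: 52.58
ee_pos: [0.5549, 0.3542, 0.1032]
tcp_rot: [179.9, 0.8, -161.2]
wrist_force: [0.4, -0.8, -0.8]
opening: 0.0385
shift cm [0.13 0.76 7.92] rows>=1.9 turn rz -0.008 tilt [0.0009 0.0136] q6 13.8
```

```bash
python3 -m pendant '[[[0.05,0.35,1.3,0,0.013,-0.008,45],[0.05,0.25,1.5,0,0,0,45],[0,0.15,1.2,0,0,0,45],[0,0,0.3,0,0,0,45],[0,0,0,0,0,0,45]]]';python3 -c "
from h import *
print(*go([.5522,.3613,.024],-160.8))"
```

```text
time: 53.0
ee_pos: [0.5521, 0.3556, 0.0555]
tcp_rot: [-180.0, -0.3, -161.2]
wrist_force: [0.1, -0.1, -0.0]
opening: 0.0381
shift cm [-0.21  0.53  3.15] rows>=0.8 turn rz -0.006 tilt [-0.0005 -0.005 ] q6 13.9
```

```bash
python3 -m pendant '[[[-0.1,0.3,0.4,0,-0.005,-0.006,45],[-0.05,0.25,0.8,0,0,0,45],[0,0.05,1,0,0,0,45],[0,0,0.6,0,0,0,45],[0,0,0.2,0,0,0,45]]]';python3 -c "
from h import *
print(*go([.5522,.3613,.024],-160.8))"
```

```text
time: 53.42
ee_pos: [0.5537, 0.3626, 0.0265]
tcp_rot: [180.0, 0.3, -160.8]
wrist_force: [-0.6, -0.3, -1.2]
opening: 0.0384
shift cm [ 0.18 -0.07  0.25] rows>=0.1 turn rz -0.001 tilt [0.0007 0.0055] q6 14.1
```

```bash
python3 -m pendant '[[[0.15,-0.07,0.25,0,0,0,45],[0,0,0.1,0,0,0,0],[0,0,0,0,0,0,0],[0,0,0,0,0,0,0],[0,0,0,0,0,0,0]]]' 70;python3 -m pendant '[[[0,0,0,0,0,0,0],[0,0,-2.5,0,0,0,0],[0,0,-3,0,0,0,0],[0,0,-3,0,0,0,0],[0,0,-2.5,0,0,0.05,0]]]'|sed -n 5p; python3 -m pendant '[[[0,0,0,0,0,0,0],[0,0,0,0,0,0,0]]]';python3 -c "
from h import *
print(*go([.505,-.2008,.14],-164.5))"
```

```text
time: 53.83
ee_pos: [0.5522, 0.3614, 0.0227]
tcp_rot: [180.0, 0.3, -160.8]
wrist_force: [0.2, -0.5, -0.2]
opening: 0.0223
opening: 0.0222
time: 54.42
ee_pos: [0.5506, 0.3602, 0.1354]
tcp_rot: [-180.0, 0.1, -163.8]
wrist_force: [0.2, -0.1, -1.3]
opening: 0.0224
shift cm [ 20.02 -52.6   -0.48] rows>=13.5 turn rz 0.012 tilt [-0.0002  0.0015] q6 17.0
```

```bash
for i in 1 2; do python3 -m pendant '[[[1.37,-3.6,0,0,0,0,0],[1.37,-3.6,0,0,0,0,0],[1.37,-3.6,0,0,0,0,0],[1.37,-3.6,0,0,0,0,0],[1.37,-3.6,0,0,0,0,0]]]' |sed -n 2,3p;done;python3 -m pendant '[[[1.35,-3.6,0,0,0,0,0],[1.35,-3.6,0,0,0,0,0],[1.35,-3.6,0,0,0,0,0],[1.3,-3.5,0,0,0,0,0]]]'>/dev/null; python3 -m pendant '[[[0,0,0,0,0,0,0],[0,0,0,0,0,0,0]]]';python3 -c "
from h import *
print(*go([.505,-.2008,.08],-164.5))"
```

```text
ee_pos: [0.5335, 0.1686, 0.1288]
tcp_rot: [179.9, -0.1, -163.1]
ee_pos: [0.5158, -0.0324, 0.123]
tcp_rot: [179.9, -0.4, -162.8]
time: 55.75
ee_pos: [0.5009, -0.1989, 0.1163]
tcp_rot: [179.8, -0.8, -163.1]
wrist_force: [-0.0, 0.6, -1.0]
opening: 0.0223
shift cm [-0.39 -0.32  3.63] rows>=0.9 turn rz 0.025 tilt [ 0.0042 -0.0132] q6 -38.4
```

```bash
python3 -m pendant '[[[-0.15,-0.15,1,0.004,-0.013,0.025,0],[-0.1,-0.1,1.1,0,0,0,0],[0,0,0.7,0,0,0,0],[0,0,0.2,0,0,0,0],[0,0,0,0,0,0,0]]]';python3 - <<'E'
from h import *
print(*go([.505,-.2008,.039],-164.5))
o=bot.get_obs()
cass(o["ee_pos"][:2],"w20.png",z0=o["ee_pos"][2]-.017)
E
```

```text
time: 56.17
ee_pos: [0.5028, -0.1981, 0.0812]
tcp_rot: [179.8, -0.2, -164.3]
wrist_force: [0.3, 0.6, 0.3]
opening: 0.0223
shift cm [-0.16 -0.34  4.22] rows>=1.0 turn rz 0.003 tilt [ 0.0031 -0.0037] q6 -37.2
conf 0.71 fit [ 502.85 -197.36   15.52] 0.92
disc [[0.5029, -0.1974]]
```

```bash
python3 -m pendant '[[[-0.1,-0.15,0.7,0.003,-0.004,0.003,0],[0,-0.13,0.8,0,0,0,0],[0.03,0,0.4,0,0,0,0],[0,0,0.2,0,0,0,0],[0,0,0,0,0,0,0]]]';python3 -c "
from h import *
print(*go([.505,-.2008,.039],-164.5))"
```

```text
time: 56.68
ee_pos: [0.5057, -0.2005, 0.0601]
tcp_rot: [-179.9, 0.2, -164.4]
wrist_force: [0.0, -0.3, -0.8]
opening: 0.0221
shift cm [ 0.08 -0.01  2.11] rows>=0.5 turn rz 0.001 tilt [-0.0021  0.0031] q6 -37.2
```

```bash
python3 -m pendant '[[[0.05,0,0.3,-0.002,0.003,0,0],[0.03,0,0.4,0,0,0,0],[0.03,0,0.3,0,0,0,0],[0.03,0,0.2,0,0,0,0]]]' 80;python3 -c "
from h import *
print(*go([.505,-.2008,.039],-164.5))"
```

```text
time: 57.02
ee_pos: [0.5047, -0.2012, 0.0479]
tcp_rot: [-180.0, 0.0, -164.4]
wrist_force: [0.4, 1.4, 4.3]
opening: 0.0223
shift cm [-0.04  0.03  0.89] rows>=0.2 turn rz 0.001 tilt [-0.0007  0.0008] q6 -37.3
```

```bash
python3 -m pendant '[[[0,0.05,0.4,0,0,0,0],[0,0.05,0.4,0,0,0,0],[0,0.05,0.4,0,0,0,0],[0.02,0.08,0.4,-0.002,0,0,0],[0.02,0.08,0.4,-0.002,0,0,0]]]';python3 -c "
from h import *
print(*go([.505,-.2008,.039],-164.5))"
```

```text
time: 57.43
ee_pos: [0.5058, -0.2013, 0.0379]
tcp_rot: [-179.6, 0.4, -164.5]
wrist_force: [-14.3, 1.5, 37.0]
opening: 0.0218
shift cm [ 0.06  0.07 -0.11] rows>=0.0 turn rz 0.0 tilt [-0.0073  0.0078] q6 -37.2
```

```bash
python3 -m pendant '[[[0.05,0.05,-0.1,0,0,0,0],[0,0,0,0,0,0,0]]]'|sed -n 2,4p; python3 -m pendant '[[[0,0,0,0,0,0,45],[0,0,0,0,0,0,45],[0,0,0,0,0,0,45],[0,0,0,0,0,0,45]]]'|sed -n 2,4p; python3 -m pendant '[[[0,0,-3.5,0,0,0,45],[0,0,-3.5,0,0,0,45],[0,0,-3.5,0,0,0,45],[0,0,0,0,0,0,45],[0,0,0,0,0,0,45]]]'>/dev/null;python3 - <<'E'
from h import *
print(*go([.5858,-.1777,.18],51.2+180,360))
cass([.504,-.2],"w21.png",z0=.022)
im=cv2.imread("pics/w21.png");cv2.imwrite("pics/z21.png",cv2.resize(im[90:300,180:460],None,fx=2.8,fy=2.8,interpolation=cv2.INTER_CUBIC))
E
```

```text
ee_pos: [0.505, -0.2009, 0.0394]
tcp_rot: [-179.6, 0.5, -164.5]
wrist_force: [0.9, 0.6, -4.6]
ee_pos: [0.5045, -0.2006, 0.0378]
tcp_rot: [-179.6, 0.4, -164.5]
wrist_force: [-1.0, -0.3, 0.4]
shift cm [-8.65 -0.15 -3.53] rows>=2.2 turn rz -0.623 tilt [-0.0034  0.0026] q6 -37.2
conf 0.62 fit [ 507.78 -199.21   15.62] 0.86
disc [[0.5048, -0.2004]]
```

View pics/z21.png

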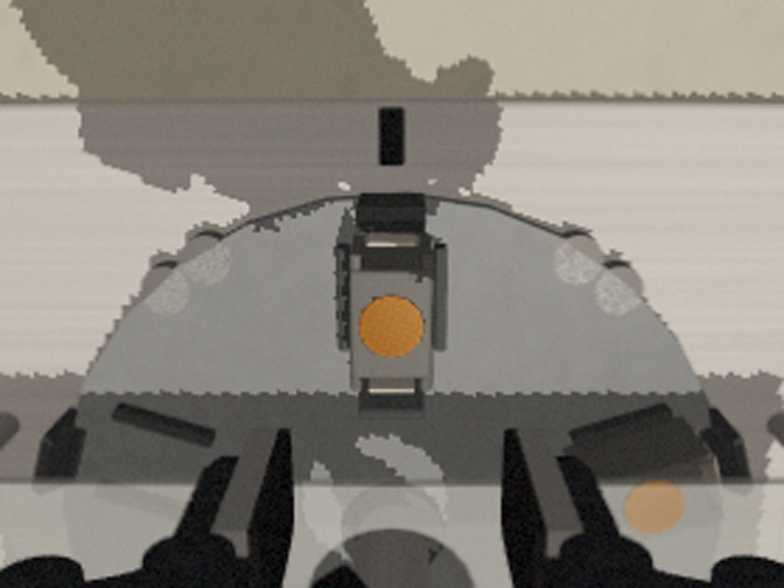

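Cassette 4 sits home and centred like the first. The previous one is under the cover at right, and the empty bay is on the left. Now the final index.

```bash
python3 -m pendant '[[[-2.8,-0.05,-0.7,0,0,0,45],[-2.8,-0.05,-0.7,0,0,0,45],[-2.4,0,-0.7,0,0,0,45],[0,0,0,0,0,-0.117,45],[0,0,0,0,0,-0.117,45]]]'|sed -n 2,3p; python3 -m pendant '[[[0,0,0,0,0,-0.117,45],[0,0,0,0,0,-0.117,45],[0,0,0,0,0,-0.1,45],[0,0,0,0,0,-0.04,45],[0,0,0,0,0,0,45]]]'|sed -n 2,3p;python3 -c "
from h import *
print(*go([.5858,-.1777,.094],231.2))"
```

```text
ee_pos: [0.5798, -0.1776, 0.1584]
tcp_rot: [179.8, -0.3, -151.0]
ee_pos: [0.5787, -0.1763, 0.1497]
tcp_rot: [179.1, -0.4, -128.0]
shift cm [-0.37 -0.73  5.56] rows>=1.3 turn rz 0.014 tilt [ 0.0151 -0.0074] q6 -68.9
```

```bash
python3 -m pendant '[[[-0.2,-0.35,1.2,0.015,-0.007,0.014,45],[-0.1,-0.3,1.4,0,0,0,45],[0,-0.1,1.5,0,0,0,45],[0,0,0.9,0,0,0,45],[0,0,0.3,0,0,0,45]]]'|sed -n 2,3p;python3 -c "
from h import *
print(*go([.5858,-.1777,.094],231.2))"
```

```text
ee_pos: [0.5852, -0.1782, 0.0907]
tcp_rot: [179.8, -0.1, -129.3]
shift cm [-0.08 -0.01 -0.33] rows>=0.1 turn rz -0.009 tilt [ 0.0033 -0.0018] q6 -67.6
```

```bash
python3 -m pendant '[[[0,0,0,0,0,0,0],[0,0,0,0,0,0,0],[0,0,0,0,0,0,0],[0,0,0,0,0,0,0],[0,0,0,0,0,0,0]]]' 50; for i in 1 2; do python3 -m pendant '[[[0,0,0,0,0,0.1,0],[0,0,0,0,0,0.1,0],[0,0,0,0,0,0.1,0],[0,0,0,0,0,0.1,0],[0,0,0,0,0,0.1,0]]]'|sed -n 2,4p;done; python3 -m pendant '[[[0,0,0,0,0,0.1,0],[0,0,0,0,0,0.06,0],[0,0,0,0,0,0.035,0],[0,0,0,0,0,0,0]]]';python3 -c "
from h import *
print(*go([.5858,-.1777,.094],159.2))"
```

```text
time: 60.12
ee_pos: [0.5853, -0.1788, 0.0894]
tcp_rot: [179.8, -0.2, -129.5]
wrist_force: [1.7, -0.8, -5.5]
opening: 0.0125
ee_pos: [0.5851, -0.1785, 0.0894]
tcp_rot: [179.8, -0.3, -159.2]
wrist_force: [1.3, -0.4, -5.7]
ee_pos: [0.5852, -0.1783, 0.0894]
tcp_rot: [179.9, -0.4, 170.6]
wrist_force: [1.0, -1.4, -6.1]
time: 61.28
ee_pos: [0.5852, -0.1781, 0.0894]
tcp_rot: [180.0, -0.4, 158.5]
wrist_force: [0.7, -0.8, -5.5]
opening: 0.0125
shift cm [-0.04  0.06 -0.46] rows>=0.1 turn rz -0.013 tilt [ 0.0006 -0.007 ] q6 4.6
```

```bash
python3 -m pendant '[[[0,0,0,0,0,0,45],[0,0,0,0,0,0,45],[0,0,0,0,0,0,45],[0,0,0,0,0,0,45]]]'|sed -n 2,4p;python3 -m pendant '[[[0,0,-3.5,0,0,0,60],[0,0,-4,0,0,0,60],[0,0,-4,0,0,0,60],[0,0,-4,0,0,0,60],[0,0,-2,0,0,0,60]]]'>/dev/null; python3 -m pendant '[[[4,0,0,0,0,-0.12,60],[0,0,0,0,0,-0.12,60],[0,0,0,0,0,-0.12,60],[0,0,0,0,0,-0.12,60],[0,0,0,0,0,-0.12,60]]]'>/dev/null; python3 -m pendant '[[[3,0,0,0,0,0,60],[0,0,0,0,0,0,60],[0,0,0,0,0,0,60]]]';python3 - <<'E'
from h import *
print(*go([.5045,-.2,.2],-164.5))
im,c=shot("wrist","w22.png")
print([(t,np.round(toworld(m["uv"],.022,c)[0,:2],4),m["confidence"]) for t in("bay0","window") for m in bot.mark_of("wrist",t)])
cass(None,z0=.022)
A=np.array([.586,-.1777]);u=np.array([np.cos(np.radians(195.5)),np.sin(np.radians(195.5))])
z=im[:,:,::-1].copy();q=topix([*(A+.085*u),.022],c)[0];cv2.circle(z,tuple(np.int32(q)),1,(0,0,255),-1);print(q)
cv2.imwrite("pics/z22.png",cv2.resize(z[60:330,150:490],None,fx=2.2,fy=2.2,interpolation=cv2.INTER_CUBIC))
E
```

```text
ee_pos: [0.5857, -0.1782, 0.0916]
tcp_rot: [179.9, -0.3, 158.7]
wrist_force: [-0.2, -0.2, -0.1]
time: 62.7
ee_pos: [0.5163, -0.17, 0.2718]
tcp_rot: [179.5, -0.6, -164.9]
wrist_force: [0.2, 0.2, 1.0]
opening: 0.0514
shift cm [ 1.84 -2.65  7.18] rows>=1.9 turn rz -0.007 tilt [ 0.0089 -0.0111] q6 -33.3
[('bay0', array([ 0.5801, -0.2609]), 0.67), ('bay0', array([ 0.5073, -0.1993]), 0.65), ('bay0', array([ 0.5402, -0.1058]), 0.64), ('window', array([ 0.5063, -0.199 ]), 0.55), ('window', array([0.5021, 0.2443]), 0.51)]
conf 0.61 fit [ 569.31 -265.86  131.56] 0.28
conf 0.55 fit [ 539.44 -251.68   53.56] 0.1
conf 0.51 fit [ 523.65 -113.78   63.92] 0.2
disc [[0.4167, -0.4439], [0.7075, 0.4214]]
[298.66878954 153.03901812]
```

View pics/z22.png

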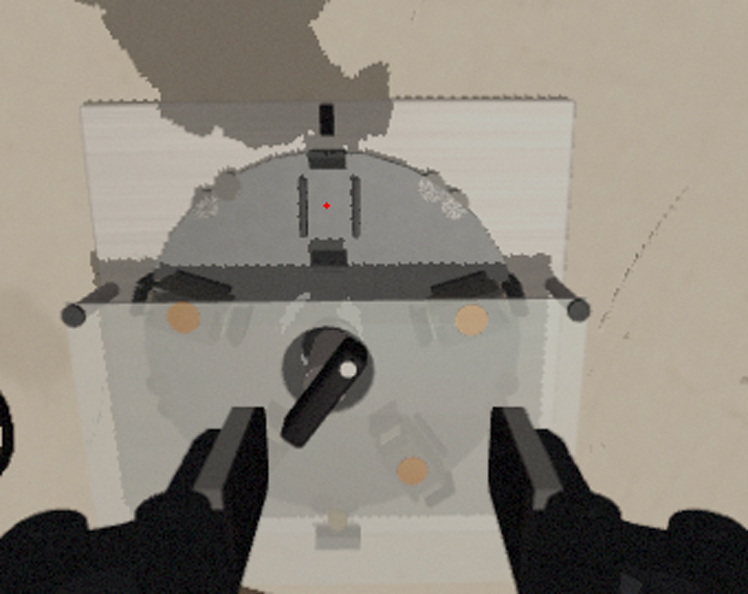

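The empty bay is centred on the window and the pointer. Three cassettes show under the cover, and the fourth place is hidden by the left finger. I back off for one last full view.

```bash
python3 -m pendant '[[[3.5,-0.6,-1,0.009,-0.011,0,60],[3.5,-0.6,-1,0,0,0,60],[3.5,-0.6,-1,0,0,0,60],[0,0,0,0,0,0,60],[0,0,0,0,0,0,60]]]';python3 - <<'E'
from h import *
im,c=shot("wrist","w23.png")
print("window/bay",[(t,np.round(toworld(m["uv"],.022,c)[0,:2],4),m["confidence"]) for t in("bay0","window") for m in bot.mark_of("wrist",t)])
h=cv2.cvtColor(im,cv2.COLOR_RGB2HSV);a=cv2.inRange(h,(8,60,100),(22,255,255));n,_,s,ce=cv2.connectedComponentsWithStats(a)
A=np.array([.586,-.1777])
for i in range(1,n):
    if s[i,4]>30:
        w=toworld(ce[i],.055,c)[0,:2]-A
        if np.hypot(*w)<.13: print("disc",ce[i].round(),"r",np.hypot(*w).round(4),"angle from window",round((np.degrees(np.arctan2(w[1],w[0]))-195.5)%360,1),s[i,4])
cv2.imwrite("pics/z23.png",cv2.resize(im[130:400,130:490,::-1],None,fx=2.1,fy=2.1,interpolation=cv2.INTER_CUBIC))
E
```

```text
time: 63.37
ee_pos: [0.4197, -0.2154, 0.3]
tcp_rot: [179.9, -0.2, -164.7]
wrist_force: [0.5, -0.4, -0.7]
opening: 0.0512
window/bay [('bay0', array([ 0.5443, -0.1048]), 0.93), ('bay0', array([ 0.5067, -0.1996]), 0.85), ('bay0', array([ 0.582 , -0.2613]), 0.76), ('window', array([ 0.5073, -0.2026]), 0.85)]
disc [369. 268.] r 0.0807 angle from window 288.2 53
disc [283. 323.] r 0.0839 angle from window 143.3 95
disc [347. 324.] r 0.0845 angle from window 214.8 96
```

View pics/z23.png

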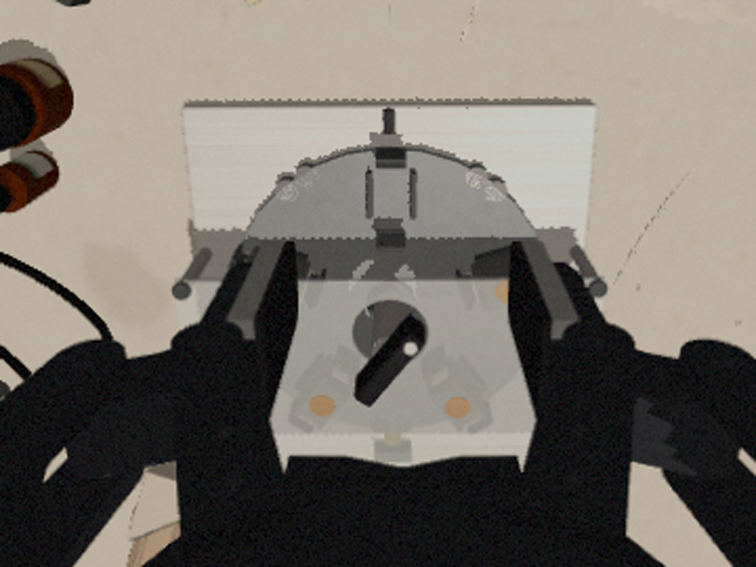

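The rear two cassettes sit at r≈84 mm and 143°/215° from the window, where 144° and 216° are expected. The right one is visible and the left one was seen a moment ago. The bay at the window is empty, and the jar and bottle are upright. Handing in.

```bash
python3 -c "
from workcell import bot
print(bot.job_done())"
```

```text
the job is handed in; nothing more can be done
None
```

I turned the wheel by its handle until an empty bay clicked in. Then I pressed all four cassettes home, turning the wheel 72° clockwise after each one. I handed the job in at about 63 s of the 210 s allowed; the hand-in reports no verdict.

**What the last checks showed**
- **Window:** the empty bay is centred at the loading side; the marks put bay and window within about 3 mm of each other, about the detector's own scatter. The last handle turn read 72° to within 0.1°, and I released the handle before looking.
- **Cassettes under the cover:** all four were seen across the last two pictures. The two rear discs measured about 84 mm from the axis, within about 1° of their expected angles. The right disc, partly hidden by a finger, read 81 mm. The left one I only saw in the picture before last.
- **Fully home:** I never measured this directly. It rests on each press coming to a firm stop, with the underside worked out as level with the bay floor to about 1.5 mm. The peak wrist force reading was about 65 N, above the 8 to 20 N the bays need and below the 120 N limit.
- **Bystanders:** the jar and bottle stood upright in the last picture. I did not look at the weight again at the end, but it was upright earlier and the arm did not go near it after that.

**What disagreed or went wrong**
- The box fit on the seated cassettes spread by about 3 mm along the radius, while the amber discs agreed to about 1 mm.
- I made one move the wrong way, over the bystanders at about 0.25 m height. It touched nothing.
- The first grip on the handle was too low and met the hub, so I raised the gripper and gripped again.

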